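Load the laser-marking jig with a nameplate and its spindle

TASK

Get the marking jig ready for the next run: take the dust brush off it and lay the brush flat on the bench clear of the jig, press the nameplate that lies on the bench (not the one on the laser plate) down into its nest, face up, until both end catches have snapped over it and it sits level on the nest floor, and press the spindle down into the two spring clips, centred between them, until it has snapped home in the V-blocks. Do not knock the other things on the bench about.

Things in the scene. Friction and masses are not known exactly. Their poses are not given: they have to be found in the camera images.
- jig: Low two-station marking jig, bolted down: aluminium base plate 120 (x) x 116 (y) x 8 mm; origin at the centre of its underside on the bench, z up. Its nest lies along its y axis at x = -33 mm, its clip line along y at x = +33 mm. Nothing of the jig stands higher than 52 mm.
- nest_seat (a point): Where the nameplate's centre lies when fully seated, 35.75 mm above the bench; axes as the jig's: plate's length along y, face up. Nest floor at 31.5 mm on a pedestal 20 mm wide. Four 5 mm dowel pins with pointed tops at x = +-16.2, y = +-25 mm stand to 50 mm (1.2 mm play each side). Finger room beside the plate for |y| < 20 mm, down to 8 mm above the bench.
- nest_mouth (a point): Where the nameplate's centre lies when it rests unpressed on the sloping tops of the two sprung catches, 13.3 mm above the seat. The catches slide in black towers (26 mm wide, 51.5 mm tall, at |y| > 31 mm) and reach 2.5 mm over each end of the plate; about 5 N an end pushes it past them, then they snap over its top edge and hold it down.
- clip_seat (a point): Where the spindle's centre lies when fully seated, its axis 32 mm above the bench; axes as the jig's: spindle along y, either way round. Two clips at y = +-24 mm, each 10 mm wide (14 mm at the foot): a V-block between two steel spring fingers. Finger room between the clips for |y| < 16 mm, down to 8 mm above the bench.
- clip_mouth (a point): Where the spindle's centre lies when it rests unpressed on the sloping lips of the spring fingers, 10.5 mm above the seat. The lips stand to 44 mm above the bench and leave a 12 mm mouth; about 15 N in all pushes the spindle through, then they snap over it.
- nameplate_center (a point): Centre of the loose nameplate: a flat plate 25 (x) x 60 (y) x 8.5 mm, light rim, black face up (z), 30 g; lies flat on the bench.
- spindle_center (a point): Centre of the loose bright aluminium spindle, on its axis: 16 mm round, 100 mm long along its y axis, about 60 g; its last 14 mm at +y are a hexagon of 16 mm across flats (so it does not roll), the rest is round. Lies on the bench.
- brush_center (a point): Middle of the loose flat dust brush, 6 mm above its underside: 158 mm long along y, 12 mm thick, 40 g; wooden handle 24 mm wide from y = -24 to +79 mm, dark bristles 30 mm wide at -y. At the start it lies lengthwise over the nest on the two towers, its underside 51.5 mm above the bench.
- brush: The same dust brush as a whole; origin under its middle.
- bottle: White plastic solvent bottle with a red spout, 63 mm round, 182 mm tall, standing upright; origin under its centre. Leave it alone.
- gauge: Upright focus gauge block 20 x 20 x 98 mm; origin under its centre. Leave it alone.
- caliper: Steel caliper lying flat, 67 x 202 (y) x 16 mm; origin under its centre. Leave it alone.
- marker: Black felt marker lying, 17 x 129 (y) x 18 mm; origin under its centre. Leave it alone.
- hex_key: Dark hex key lying, 26 x 83 (y) x 7 mm; origin under its centre. Leave it alone.
- screwdriver: Small red-handled screwdriver lying, 22 x 162 (y) x 22 mm; origin under its centre. Leave it alone.
- tray: Blue parts tray, 94 (x) x 127 (y) x 29 mm; origin under its centre. Leave it alone.
- mouse: White computer mouse, fixed, 113 (x) x 62 (y) x 40 mm; origin under its centre. It lies on a flat 4 mm mouse mat near the bench's front corner (mat reaches to x = 0.54 m). The bench top: x > 0.2 m + |y|, its front edges run at 45 degrees. Also fixed: a vice 53 mm tall near x = 0.55, y = -0.23 m; a control box 131 mm tall behind the line x - y = 0.84 m.

How it is judged (in metres and radians):
At the end, for the whole second after the job is handed in: Nameplate on the nest floor, face up: height within 2 mm, sideways 4 mm, tilt 0.04 rad, turn 0.1 rad. Spindle home in both clips: height within 2 mm, across 3 mm, along 7 mm, turn 0.06 rad. Brush flat on bench or mat (tilt 0.3 rad), middle over 85 mm from the jig's, not touching it (z of nameplate_center in the frame of nest_seat between -0.002 and 0.002 m and horizontal distance between nameplate_center and nest_seat below 0.004 m and angle between the y axis of nameplate_center and the y axis of nest_seat, either way round below 0.1 rad and angle between nameplate_center's own z axis and vertical below 0.04 rad and z of spindle_center in the frame of clip_seat between -0.002 and 0.002 m and x of spindle_center in the frame of clip_seat between -0.003 and 0.003 m and y of spindle_center in the frame of clip_seat between -0.007 and 0.007 m and angle between the y axis of spindle_center and the y axis of clip_seat, either way round below 0.06 rad and height (world z) of brush_center between 0 and 0.02 m and angle between brush_center's own z axis and vertical below 0.3 rad and horizontal distance between brush_center and jig above 0.085 m and contact force between brush and jig below 0.05 N).
It fails at once if a thing standing by is shoved more than 25 mm (distance of any of bottle, gauge, caliper, marker, hex_key, screwdriver, tray from where it was at the start of the episode above 0.025 m).
It fails at once if the bottle or the gauge is knocked over (angle between any of bottle, gauge's own z axis and vertical above 0.5 rad).
It also fails if it takes over 72 s, if anything falls off the work surface, if the arm or the gripper's body presses on something with over 40 N, if the wrist force passes 120 N, or if a joint passes its speed limit or range.

ROBOT

A 7-joint arm with a two-finger parallel gripper is mounted at the origin on a cart in front of the work surface, level with it; the furniture and walls round the work are solid. World frame = base frame: x ahead of the robot, y to its left, z up, the work surface at z = 0. Lengths are in mm, angles in rad, forces in N, time in s.
With the tool pointing down it reaches from about 425 to 800 mm from the base axis. Payload 8.3 kg.
Tool frame: the origin (TCP) lies midway between the tips of the shut fingers; the grasp point (between the pads) lies 19 mm behind it; z points along the fingers, y is the direction in which the jaws open and shut (so a half turn about z gives the same grasp; the last joint's range is limited). The gripper opens to 85 mm and grips with 20 to 120 N. Pads are 22 mm wide; open, the fingers measure 114 mm over their backs; the gripper's body (76 mm by 85 mm) begins 54 mm behind the grasp point. The pads swing forward as they close: fully open they stand 13 mm farther back than shut.
Start: joints at [-1.272, 0.383, 0.016, 1.37, -0.006, 1.388, -0.046], TCP at [221.172, 584.539, 231.279] pointing down, gripper open.
Joint ranges: [-2.95, 2.95], [-0.25, 2.06], [-1.52, 1.56], [0.18, 2.33], [-1.44, 4.58], [0.02, 2.06], [-3.01, 3.01]. Speed limits (rad/s): [2.39, 2.39, 3.01, 3.01, 3.14, 3.14, 3.14].

INTERFACE

Orientations are given as a rotation vector (axis times angle).
In Python, from plant import monitor, grab_frame, order gives the robot as it stands.
- The arm moves only by the tool step_arm, never from a script. Its argument "targets" is text: rows parted by semicolons, each of 5 numbers parted by spaces: the shift along the tool's x, y, z in mm, then the turn about the tool's z in rad, then the opening, from -1 (shut) to 1 (fully open). A call has 1 to 20 rows; each row is the pose to reach, as a shift and turn from the pose measured when the call began, along the tool's axes at that moment; what a row does not reach only later rows make up. A row lasts 1/8 s, in which the tool goes at most 62.5 mm and 10.7 degrees, less where a joint would pass 70% of its speed; a pose out of reach is approached as far as the arm can. A call with a gripper value outside its range is refused whole. The fingers move at their own pace and stop on an object; the grip force is fixed at half the most. Time passes only in rows, so rows that repeat a pose let the fingers close. It gives the time, the measured TCP pose, the force and the opening at its end, in the units of the state.
- monitor.sense(): the state, without advancing time (a new reading comes with each control period).
- grab_frame(name): name is "side" or "top"; returns a dict with "color" (384x512x3 uint8, blue, green, red), "z_map" (384x512 float32, mm along the optical axis (not along the pixel's ray), 0 where there is no reading), "mtx" (3x3 intrinsics, pixels), "k1" (the pictures are not rectified: a ray, as slopes to the right and down, at radius r is drawn at 1 + k1 r^2 times it, then the intrinsics apply), "R" (3x3) and "t" (3): a world point X has camera coordinates R X + t. Camera axes: x right, y down, z forward; pixel columns grow to the right and rows downward; lengths in mm; the calibration is good to about 2 mm. A picture is of the moment at which its call begins.
- order.job_done(): hands the job in, once; it reports no verdict.
The state is a dict: "time": time; "joint_positions": joint angles; "joint_velocities": joint speeds; "tau": joint torques, N m; "position": TCP position; "tcp_rot": TCP orientation; "wrist_force": force on the tool from outside, world axes, zero at the start; "wrist_torque": the same for the moment, N m; "finger_gap": opening from 0.0 (shut) to 1.0 (fully open).
Only numpy, scipy, OpenCV 4.12 (cv2) and the standard library are available. Lean on these libraries where they do the work, as an engineer would, in place of code of your own. Each camera call takes 0.05 s, during which the arm holds its last target.

## Working session

There is one attempt and no reset: what is moved stays moved. The work goes in short steps, Python scripts to look and compute and a tool call to move; the robot and the scene stay as the last step left them, time stands still between calls to the robot, and variables do not carry over. Pictures are saved under pics/ and viewed, and the job is handed in when it is done.

Besides the shell and the picture viewer there is one more tool, called after "Emit:" in YAML: its name, and indented under it one key for each argument. step_arm: Moves the arm, as the interface text tells. Its arguments: {"type":"object","properties":{"targets":{"type":"string"}},"required":["targets"]}

```bash
ls; mkdir -p pics
cat > h.py <<'E'
import numpy as np, cv2
from plant import monitor, grab_frame, order
from scipy.spatial.transform import Rotation as Ro
def px2w(f,u,v,z=None):
    K=f["mtx"];d=np.array([(u-K[0,2])/K[0,0],(v-K[1,2])/K[1,1]])
    s=d.copy()
    for _ in range(20): s=d/(1+f["k1"]*(s@s))
    ray=np.array([s[0],s[1],1.]);R=np.array(f["R"]);t=np.array(f["t"])
    if z is None:
        return R.T@(ray*f["z_map"][int(round(v)),int(round(u))]-t)
    o=-R.T@t;w=R.T@ray
    return o+w*(z-o[2])/w[2]
def w2px(f,X):
    c=np.array(f["R"])@np.array(X,float)+f["t"];s=c[:2]/c[2];s=s*(1+f["k1"]*(s@s));K=f["mtx"]
    return np.array([K[0,0]*s[0]+K[0,2],K[1,1]*s[1]+K[1,2]])
def cloud(f):
    K=f["mtx"];v,u=np.mgrid[0:384,0:512].astype(float)
    d=np.stack([(u-K[0,2])/K[0,0],(v-K[1,2])/K[1,1]],-1);s=d.copy()
    for _ in range(20): s=d/(1+f["k1"]*(s**2).sum(-1,keepdims=True))
    P=np.concatenate([s,np.ones_like(s[...,:1])],-1)*f["z_map"][...,None]
    return (P-np.array(f["t"]))@np.array(f["R"])
def crop(f,u0,v0,u1,v1,k,name):
    cv2.imwrite(name,cv2.resize(f["color"][v0:v1,u0:u1],None,fx=k,fy=k,interpolation=cv2.INTER_CUBIC))
E
python3 - <<'E'
from h import *
import pickle
fs={n:grab_frame(n) for n in("side","top")}
pickle.dump(fs,open("f0.pkl","wb"))
for n,f in fs.items():
    cv2.imwrite(f"pics/{n}0.png",cv2.resize(f["color"],(800,600),interpolation=cv2.INTER_CUBIC)); print(n,f["k1"],-np.array(f["R"]).T@f["t"],f["mtx"][0])
print(monitor.sense())
E
```

```text
pics
side -0.07050050464986451 [470.66966397 807.83215621 479.89558191] [368.98527897   0.         256.84965707]
top -0.03551561840398722 [526.27168588  49.471227   921.43369151] [397.40072399   0.         253.68344207]
{'time': 0.1, 'joint_positions': array([-1.27189045,  0.38412674,  0.01636611,  1.37105264, -0.00629425,
        1.38818137, -0.04646652]), 'joint_velocities': array([ 0.00035155, -0.003579  , -0.00110707, -0.00362994, -0.00012622,
       -0.00136715, -0.00066434]), 'tau': array([ 2.80106506e-03, -6.29131794e+01,  8.47787876e-01, -3.72751844e+01,
        1.68527663e-02,  1.04769075e-02,  9.68590541e-07]), 'position': array([221.03001286, 584.13202524, 230.39420231]), 'tcp_rot': array([-5.65013168e-01, -3.09007620e+00,  2.66265565e-03]), 'wrist_force': array([-0.50383864,  1.14077533, -0.34270376]), 'wrist_torque': array([ 0.02902648,  0.01914041, -0.01532227]), 'finger_gap': 0.9992194751539837}
```

View pics/top0.png

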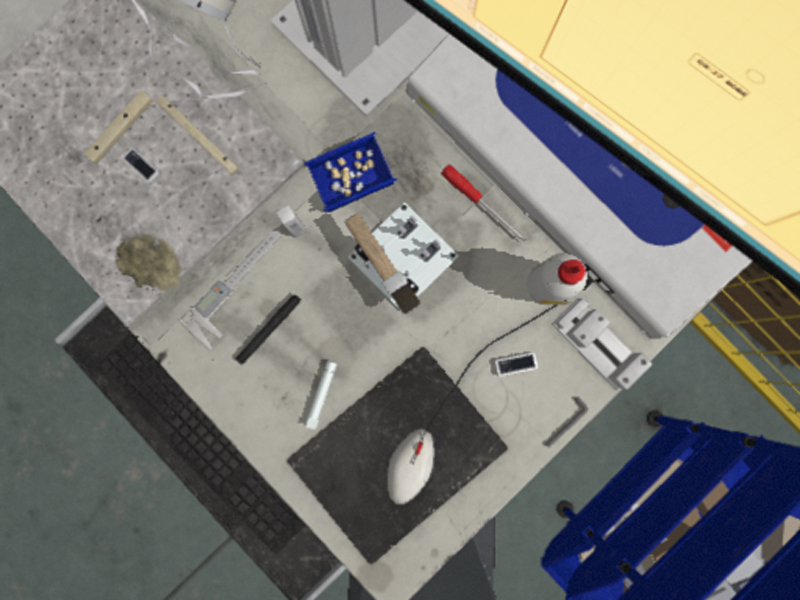

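View pics/side0.png

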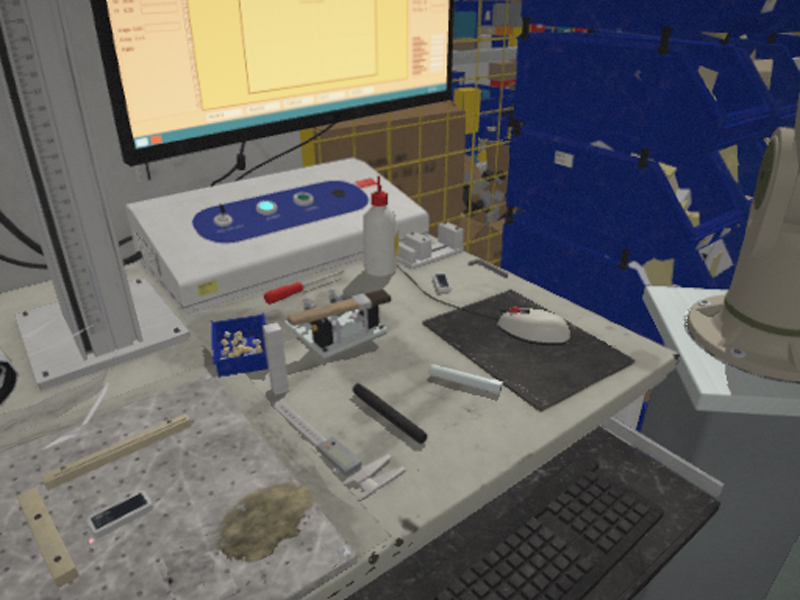

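Run:
```python
from h import *
import pickle
fs=pickle.load(open("f0.pkl","rb"));f=fs["top"]
crop(f,210,110,310,210,7,"pics/t_jig.png")
crop(f,180,215,360,275,4,"pics/t_np.png")
crop(fs["side"],180,150,330,280,5,"pics/s_jig.png")
for u,v in [(256,192),(330,232),(205,252),(256,170)]:
    print((u,v),px2w(f,u,v))
```

```text
(256, 192) [601.63514055  58.13223427  61.9087754 ]
(330, 232) [ 518.27506571 -112.33903149    8.64798183]
(205, 252) [466.76298405 171.10436677  15.3535116 ]
(256, 170) [657.71200875  59.82808053   6.9430613 ]
```

View pics/t_jig.png

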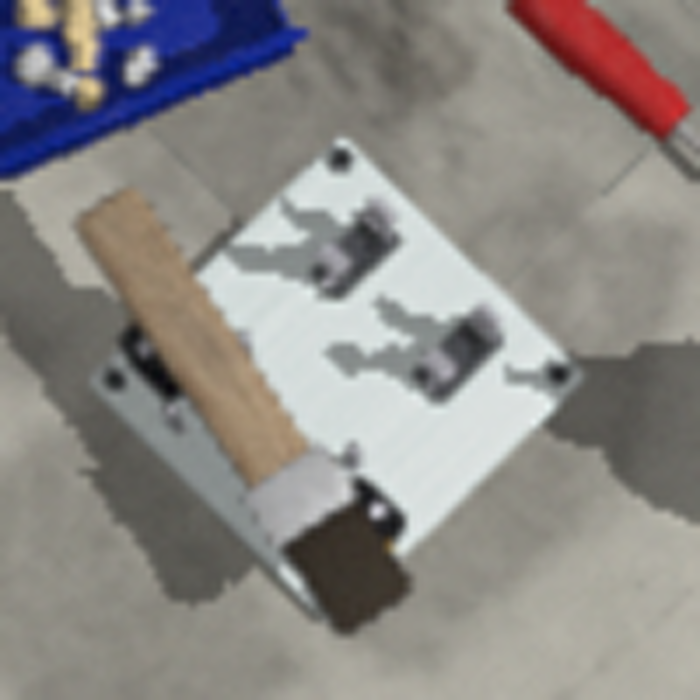

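View pics/t_np.png

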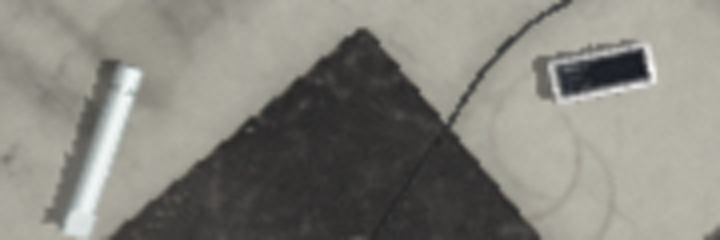

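View pics/s_jig.png

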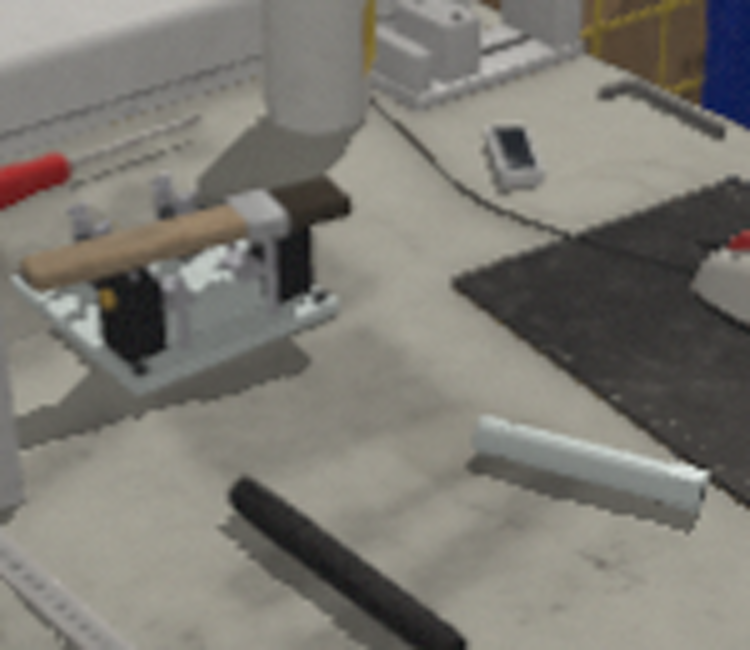

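Run:
```python
from h import *
import pickle
fs=pickle.load(open("f0.pkl","rb"));f=fs["top"]
def cp(c,u0,v0,k): return (u0+(c[0]+.5)/k-.5, v0+(c[1]+.5)/k-.5)
P=[px2w(f,*cp(c,210,110,7),z=8) for c in [(343,137),(582,375),(325,622),(90,380)]]
print(np.round(P,1)); print("centre",np.mean(P,0))
for i in range(4):
    e=P[(i+1)%4]-P[i]; print(np.linalg.norm(e),np.degrees(np.arctan2(e[1],e[0])))
# depth based segmentation
C=cloud(f)
# floor height check
m=(C[...,0]>480)&(C[...,0]<560)&(C[...,1]>0)&(C[...,1]<60); print("floor z",np.median(C[...,2][m]))
# nameplate
def box(name,u0,v0,u1,v1,zlo,zhi):
    S=C[v0:v1,u0:u1].reshape(-1,3); S=S[(S[:,2]>zlo)&(S[:,2]<zhi)]
    r=cv2.minAreaRect(S[:,:2].astype(np.float32)); 
    c=S.mean(0);w,V=np.linalg.eigh(np.cov(S[:,:2].T)); a=np.degrees(np.arctan2(V[1,1],V[0,1]))
    print(name,len(S),"mean",c.round(1),"pca",a.round(1),"rect",np.round(r[0],1),np.round(r[1],1),r[2], "zmed",np.median(S[:,2]))
box("np",312,222,350,244,5,14)
box("spindle",190,225,220,278,6,22)
box("brush",215,130,272,205,56,75)
print("np corners",[px2w(f,*cp(c,180,215,4),z=8.5)[:2].round(1) for c in [(550,58),(650,40),(657,80),(557,103)]])
print("sp",[px2w(f,*cp(c,180,215,4),z=8)[:2].round(1) for c in [(128,65),(78,235)]])
```

```text
[[754.2  55.9   8. ]
 [675.4 -25.    8. ]
 [591.5  58.3   8. ]
 [670.4 138.2   8. ]]
centre [672.86364057  56.86901433   8.        ]
112.96842426957596 -134.23327414644703
118.26093613392342 135.1915891217799
112.22401847554244 45.35426954892367
117.44793905704695 -44.44781354342988
floor z 5.93534234557896
np 286 mean [ 516.4 -112.3    8.5] pca 102.5 rect [ 516.5 -112.4] [25. 60.] 12.451301574707031 zmed 8.451727428016504
spindle 333 mean [462.8 171.5  13.7] pca 165.9 rect [460.  153.8] [ 57.  100.2] 71.7667236328125 zmed 14.266965929045123
brush 834 mean [651.   84.3  61.5] pca -145.0 rect [654.8  86.8] [157.   29.7] 34.88848876953125 zmed 61.5416719650308
np corners [array([524.2, -82.9]), array([ 535.7, -140. ]), array([ 513. , -144.1]), array([498.7, -87.2])]
sp [array([514.7, 158.4]), array([417.7, 184. ])]
```

```bash
cat > ov.py <<'E'
from h import *
def jw(j,p):
    c,s=np.cos(j[2]),np.sin(j[2]); p=np.atleast_2d(p).astype(float)
    return np.c_[j[0]+c*p[:,0]-s*p[:,1], j[1]+s*p[:,0]+c*p[:,1], p[:,2]]
def rect(cx,cy,w,h,z): return [(cx-w/2,cy-h/2,z),(cx+w/2,cy-h/2,z),(cx+w/2,cy+h/2,z),(cx-w/2,cy+h/2,z)]
def draw(f,img,k,u0,v0,poly,col):
    q=[(w2px(f,p)-[u0-.5,v0-.5])*k-.5 for p in poly]
    cv2.polylines(img,[np.round(q).astype(np.int32).reshape(-1,1,2)],True,col,1,cv2.LINE_AA)
def jigov(f,j,u0,v0,u1,v1,k,name,extra=[]):
    img=cv2.resize(f["color"][v0:v1,u0:u1],None,fx=k,fy=k,interpolation=cv2.INTER_CUBIC)
    for poly,col in [(rect(0,0,120,116,8),(0,0,255)),(rect(0,0,120,116,0),(0,0,150)),(rect(33,24,20,10,44),(0,255,0)),(rect(33,-24,20,10,44),(0,255,0)),
       (rect(-33,37,26,12,51.5),(255,0,255)),(rect(-33,-37,26,12,51.5),(255,0,255))]+[(rect(-33+a*16.2,b*25,2,2,50),(0,255,255)) for a in(-1,1) for b in (-1,1)]:
        draw(f,img,k,u0,v0,jw(j,poly),col)
    for poly,col in extra: draw(f,img,k,u0,v0,poly,col)
    cv2.imwrite(name,img)
E
python3 - <<'E'
from ov import *
import pickle
fs=pickle.load(open("f0.pkl","rb"))
j=(672.9,56.9,np.radians(-44.7))
jigov(fs["top"],j,210,110,310,210,7,"pics/ovt.png")
jigov(fs["side"],j,180,170,260,235,9,"pics/ovs.png")
E
```

```text
(no output)
```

View pics/ovt.png

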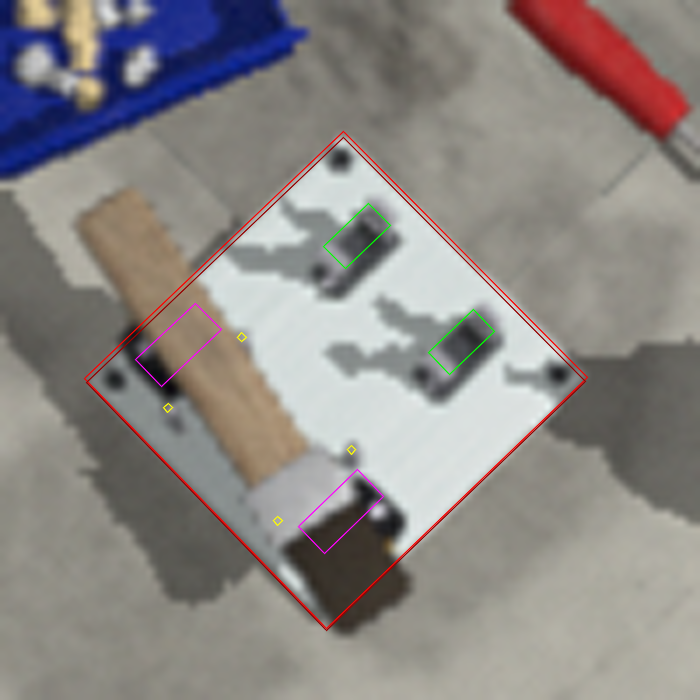

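View pics/ovs.png

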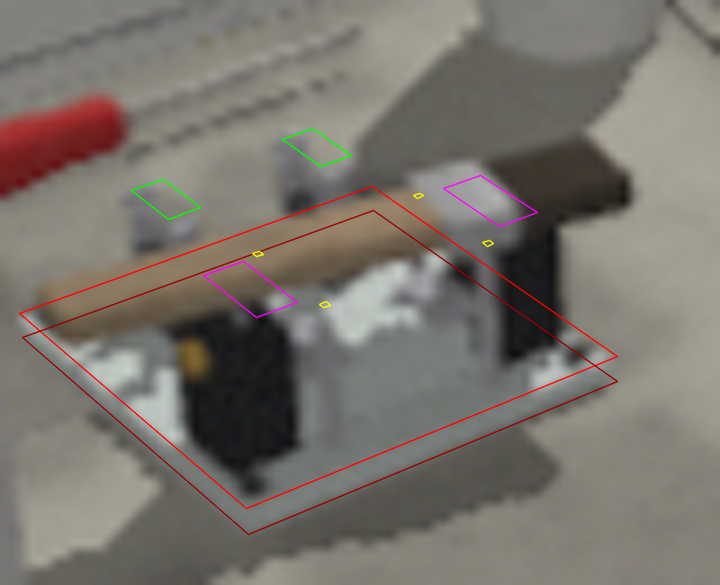

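```bash
cat > mv.py <<'E'
import sys
from h import *
def go(x,y,z,jaw):
    s=monitor.sense();R=Ro.from_rotvec(s["tcp_rot"]).as_matrix()
    d=R.T@(np.array([x,y,z])-s["position"])
    jd=np.degrees(np.arctan2(R[1,1],R[0,1])); a=-((jaw-jd+180)%360-180)
    print("shift",d.round(1),"turn",np.radians(a).round(3),"| jaw now",jd.round(1),"pos",s["position"].round(1),"t",s["time"],"gap",round(s["finger_gap"],3),"j7",s["joint_positions"][6].round(2),"F",s["wrist_force"].round(1))
if __name__=="__main__": go(*map(float,sys.argv[1:5]))
E
python3 mv.py 648.2 82.2 130 -55
```

```text
shift [-577.1 -318.1  101. ] turn 2.169 | jaw now 69.3 pos [221.  584.1 230.4] t 0.1 gap 0.999 j7 -0.05 F [-0.5  1.1 -0.3]
```

Emit:
step_arm:
  targets: "-577 -318 20 2.169 0.3;-577 -318 20 2.169 0.3;-577 -318 20 2.169 0.3;-577 -318 20 2.169 0.3;-577 -318 20 2.169 0.3;-577 -318 20 2.169 0.3;-577 -318 20 2.169 0.3;-577 -318 20 2.169 0.3;-577 -318 20 2.169 0.3;-577 -318 20 2.169 0.3;-577 -318 20 2.169 0.3;-577 -318 20 2.169 0.3;-577 -318 60 2.169 0.3;-577 -318 101 2.169 0.3;-577 -318 101 2.169 0.3;-577 -318 101 2.169 0.3"

```text
time: 2.1
position: [648.7, 82.3, 131.4]
tcp_rot: [2.995, 0.944, 0.0]
wrist_force: [0.3, 0.1, 0.7]
finger_gap: 0.652
```

```bash
python3 mv.py 648.2 82.2 46 -55
python3 - <<'E'
from h import *
f=grab_frame("top"); crop(f,190,100,330,220,5,"pics/t1.png")
f=grab_frame("side"); crop(f,160,110,300,240,5,"pics/s1.png")
E
```

```text
shift [-0.4 -0.4 85.4] turn -0.0 | jaw now -55.0 pos [648.7  82.3 131.4] t 2.1 gap 0.652 j7 -0.9 F [0.3 0.1 0.7]
```

View pics/s1.png

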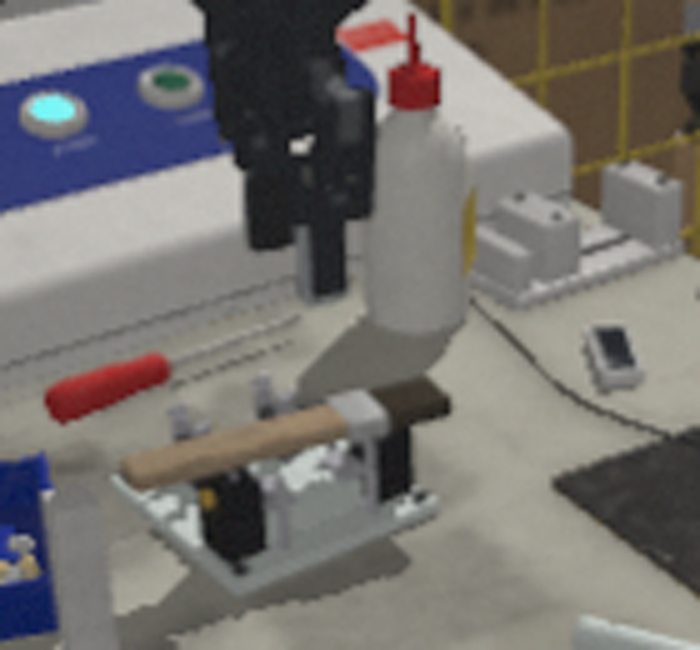

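Emit:
step_arm:
  targets: "0 0 46 0 0.3;0 0 80 0 0.3;0 0 91 0 0.3;0 0 91 0 0.3;0 0 91 0 -1;0 0 91 0 -1;0 0 91 0 -1;0 0 91 0 -1;0 0 60 0 -1;0 0 20 0 -1;0 0 20 0 -1"

```text
time: 3.58
position: [651.9, 82.1, 116.7]
tcp_rot: [2.994, 0.944, 0.015]
wrist_force: [0.7, -0.8, -0.2]
finger_gap: 0.264
```

```bash
python3 mv.py 562 95 111 0
python3 - <<'E'
from h import *
import pickle
fs={n:grab_frame(n) for n in("side","top")}
pickle.dump(fs,open("f2.pkl","wb"))
crop(fs["top"],190,100,330,220,5,"pics/t2.png")
crop(fs["side"],160,110,300,240,5,"pics/s2.png")
E
```

```text
shift [-66.3 -62.1   4.9] turn -0.96 | jaw now -55.0 pos [651.9  82.1 116.7] t 3.575 gap 0.264 j7 -0.89 F [ 0.7 -0.8 -0.2]
```

View pics/s2.png

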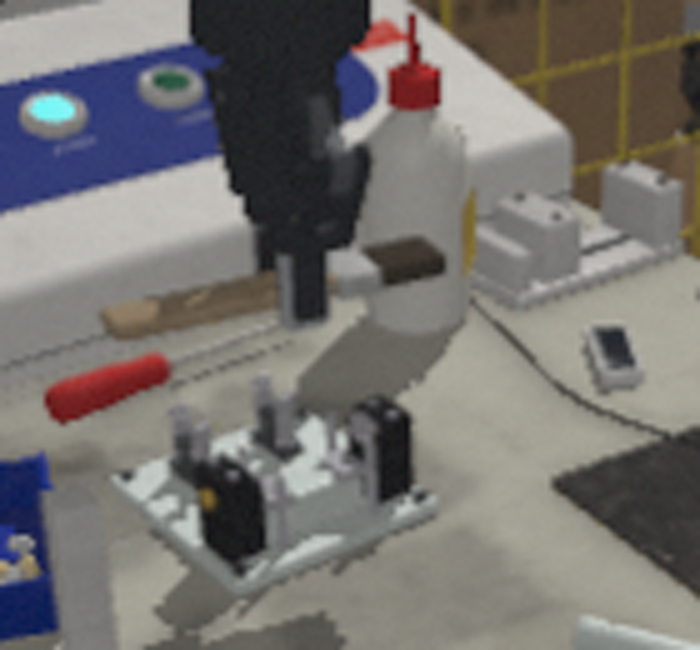

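View pics/t2.png

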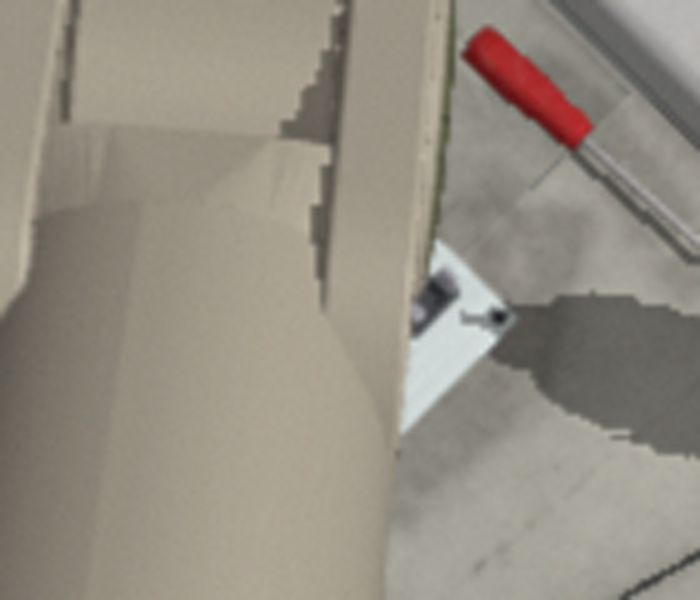

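```bash
python3 mv.py 562 87 13 0
```

```text
shift [-69.4 -54.3  99.5] turn -0.96 | jaw now -55.0 pos [649.6  82.4 112.9] t 3.675 gap 0.267 j7 -0.89 F [-0.2 -0.8 -0.5]
```

Emit:
step_arm:
  targets: "-69.4 -54.3 0 -0.96 -1;-69.4 -54.3 0 -0.96 -1;-69.4 -54.3 0 -0.96 -1;-69.4 -54.3 0 -0.96 -1;-69.4 -54.3 0 -0.96 -1;-69.4 -54.3 20 -0.96 -1;-69.4 -54.3 50 -0.96 -1;-69.4 -54.3 75 -0.96 -1;-69.4 -54.3 90 -0.96 -1;-69.4 -54.3 97 -0.96 -1;-69.4 -54.3 100 -0.96 -1;-69.4 -54.3 100 -0.96 -1"

```text
time: 5.18
position: [562.4, 87.1, 13.0]
tcp_rot: [2.219, 2.219, 0.005]
wrist_force: [0.8, -0.2, -1.2]
finger_gap: 0.266
```

```bash
python3 mv.py 562 87 13 0;  python3 - <<'E'
from h import *
f=grab_frame("side"); crop(f,160,110,320,250,5,"pics/s3.png")
E
```

```text
shift [-0.1 -0.4  0. ] turn 0.0 | jaw now 0.0 pos [562.4  87.1  13. ] t 5.175 gap 0.266 j7 -0.02 F [ 0.8 -0.2 -1.2]
```

View pics/s3.png

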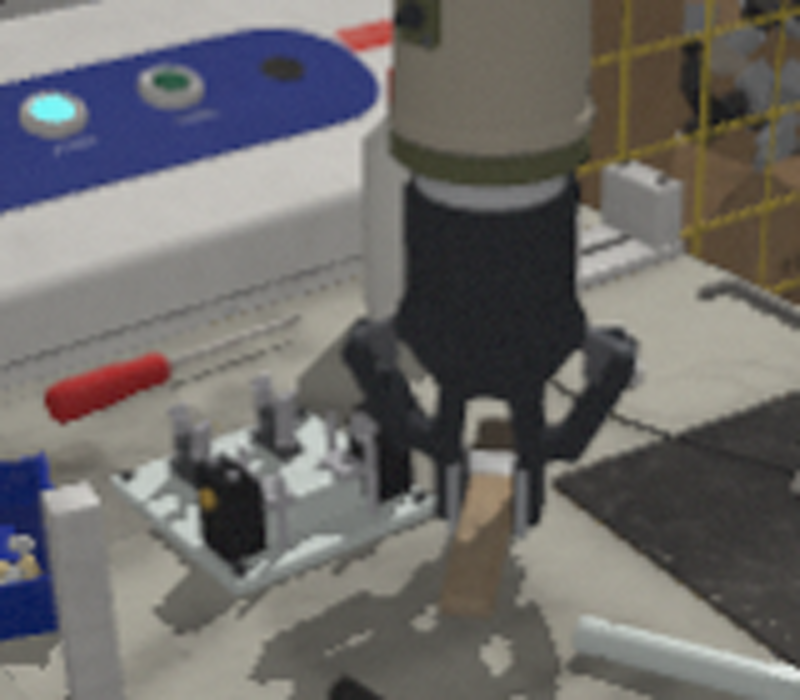

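Emit:
step_arm:
  targets: "0 0 1.5 0 -1;0 0 1.5 0 -0.1;0 0 1.5 0 -0.1;0 0 1.5 0 -0.1;0 0 -30 0 -0.1;0 0 -80 0 -0.1;0 0 -100 0 0.3"

```text
time: 6.1
position: [563.5, 87.1, 116.3]
tcp_rot: [2.218, 2.217, 0.011]
wrist_force: [0.3, 0.3, -0.1]
finger_gap: 0.638
```

```bash
python3 mv.py 516.5 -112.4 130 12.5
```

```text
shift [-199.5  -46.8  -14.3] turn -0.218 | jaw now -0.0 pos [563.5  87.1 116.3] t 6.1 gap 0.638 j7 -0.07 F [ 0.3  0.3 -0.1]
```

Emit:
step_arm:
  targets: "-199.5 -46.8 -14 -0.218 0.3;-199.5 -46.8 -14 -0.218 0.3;-199.5 -46.8 -14 -0.218 0.3;-199.5 -46.8 -14 -0.218 0.3;-199.5 -46.8 30 -0.218 0.3;-199.5 -46.8 46 -0.218 0.3;-199.5 -46.8 46 -0.218 0.3"

```text
time: 6.98
position: [516.3, -111.3, 68.7]
tcp_rot: [1.963, 2.448, 0.007]
wrist_force: [-0.0, -0.4, 1.1]
finger_gap: 0.654
```

```bash
python3 mv.py 516.5 -112.4 1.5 12.5
python3 - <<'E'
from ov import *
import pickle
fs={n:grab_frame(n) for n in("side","top")}
pickle.dump(fs,open("f4.pkl","wb"))
cv2.imwrite("pics/t4.png",cv2.resize(fs["top"]["color"],(800,600)))
j=(672.9,56.9,np.radians(-44.7))
jigov(fs["top"],j,215,120,300,200,8,"pics/ovt4.png")
jigov(fs["side"],j,180,170,260,235,9,"pics/ovs4.png")
crop(fs["side"],210,130,310,210,7,"pics/s4.png")
E
```

```text
shift [-1.1 -0.4 67.2] turn 0.001 | jaw now 12.6 pos [ 516.3 -111.3   68.7] t 6.975 gap 0.654 j7 0.54 F [-0.  -0.4  1.1]
```

View pics/t4.png

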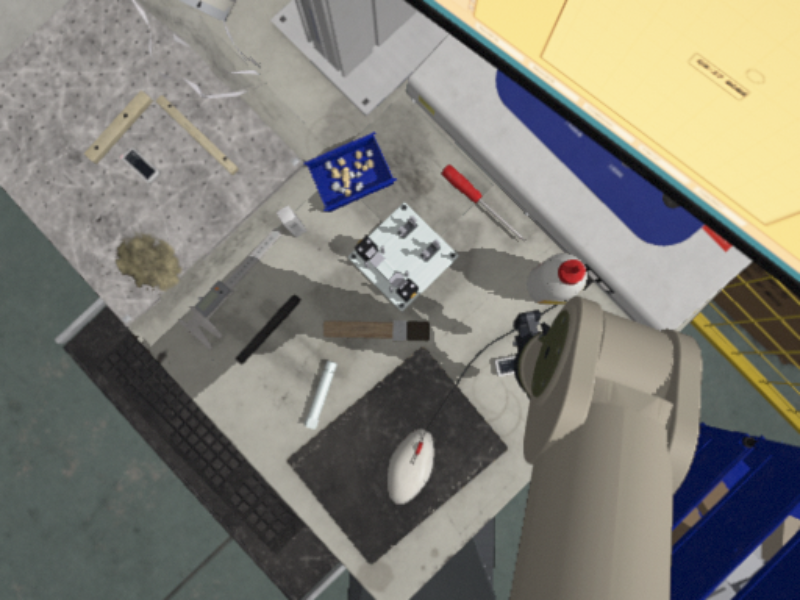

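View pics/ovt4.png

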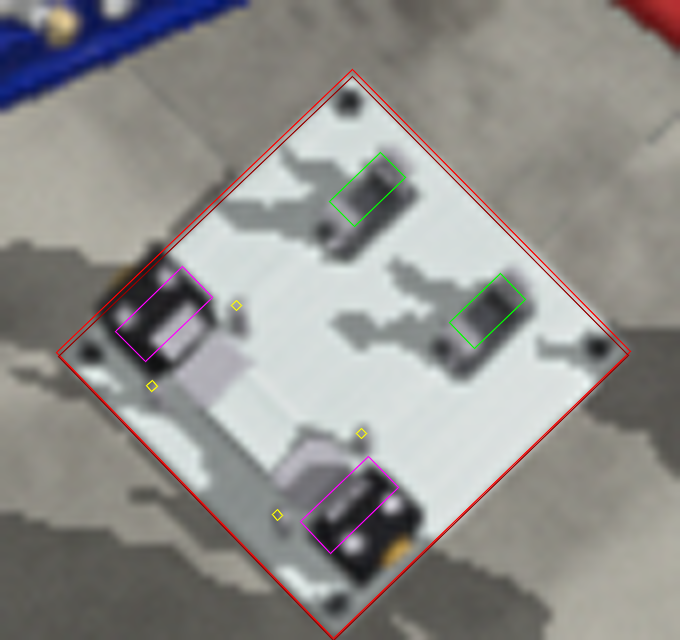

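View pics/ovs4.png

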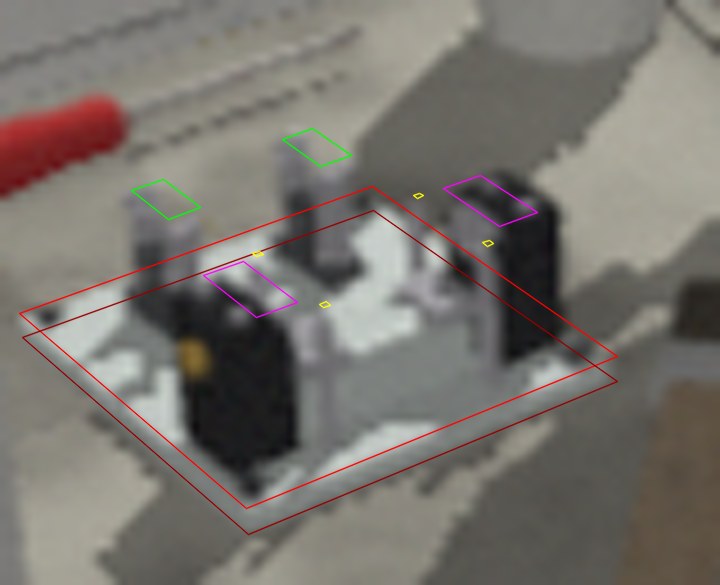

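View pics/s4.png

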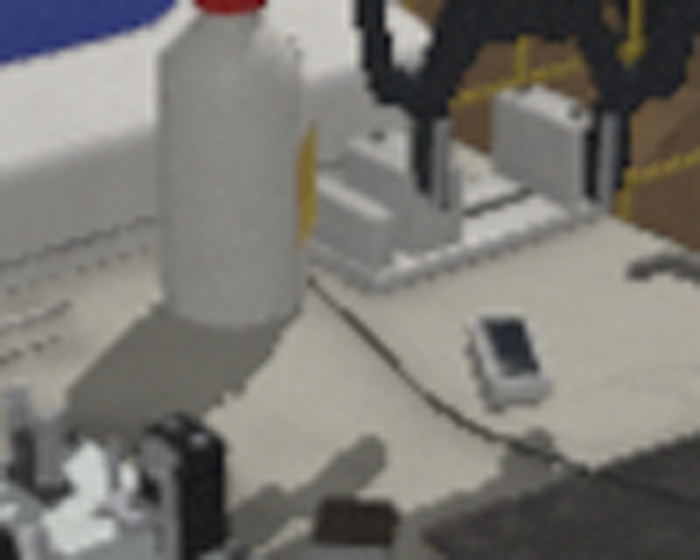

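Run:
```python
from ov import *
import pickle
fs=pickle.load(open("f4.pkl","rb"))
j=(672.9,56.9,np.radians(-44.7))
c,s=np.cos(j[2]),np.sin(j[2])
for n in fs:
    C=cloud(fs[n]).reshape(-1,3)
    d=C[:,:2]-j[:2]; J=np.c_[c*d[:,0]+s*d[:,1],-s*d[:,0]+c*d[:,1],C[:,2]]
    J=J[(abs(J[:,0])<62)&(abs(J[:,1])<60)]
    print(n,len(J))
    for nm,(x0,x1,y0,y1,z0,z1) in dict(towP=(-60,-10,25,60,45,56),towN=(-60,-10,-60,-25,45,56),clipP=(10,55,5,45,38,50),clipN=(10,55,-45,-5,38,50),floor=(-45,-20,-18,18,25,38),base=(-60,60,-58,58,3,13)).items():
        m=J[(J[:,0]>x0)&(J[:,0]<x1)&(J[:,1]>y0)&(J[:,1]<y1)&(J[:,2]>z0)&(J[:,2]<z1)]
        if len(m)>3: print(nm,len(m),"min",m.min(0).round(1),"max",m.max(0).round(1),"mean",m.mean(0).round(1))
```

```text
side 1654
towP 79 min [-51.3  25.3  45.2] max [-15.7  55.9  52.7] mean [-35.6  45.7  49.7]
towN 66 min [-46.  -50.1  45. ] max [-20.5 -26.9  52.5] mean [-35.1 -39.   49.7]
clipP 24 min [18.3 21.8 38.2] max [45.5 31.8 44.2] mean [33.4 27.5 41.2]
clipN 20 min [ 19.6 -26.4  38.1] max [ 45.1 -16.5  43.6] mean [ 32.8 -21.   41.2]
floor 72 min [-43.7 -17.8  25.2] max [-23.3  17.8  31.7] mean [-34.8  -2.   28.3]
base 623 min [-59.9 -56.1   3.1] max [58.8 57.9 13. ] mean [-11.    7.7   8. ]
top 2690
towP 110 min [-50.4  25.5  45.1] max [-20.5  53.3  55. ] mean [-33.8  41.8  50.6]
towN 116 min [-49.6 -54.1  45.7] max [-16.7 -25.8  54.7] mean [-32.2 -42.7  50.6]
clipP 33 min [18.2 19.6 38.4] max [47.6 29.1 47.7] mean [34.  24.4 41.6]
clipN 34 min [ 18.8 -28.8  38.4] max [ 47.6 -19.2  44.7] mean [ 33.7 -23.9  41.7]
floor 124 min [-42.8 -18.   25.2] max [-23.   17.4  34. ] mean [-32.6   0.8  28.6]
base 1822 min [-59.8 -58.    3. ] max [58.7 57.9 12.9] mean [ 4.7 -1.5  7.8]
```

Run:
```python
from ov import *
import pickle
for fn in ("f0.pkl","f4.pkl"):
  fs=pickle.load(open(fn,"rb"))
  for n in fs:
    C=cloud(fs[n]).reshape(-1,3)
    for nm,(cx,cy,r,zl,zh) in dict(np=(516,-112,42,6.5,10.5),sp=(466,171,62,9,20)).items():
        S=C[(np.hypot(C[:,0]-cx,C[:,1]-cy)<r)&(C[:,2]>zl)&(C[:,2]<zh)]
        if len(S)<9: continue
        r_=cv2.minAreaRect(S[:,:2].astype(np.float32)); w,V=np.linalg.eigh(np.cov(S[:,:2].T))
        print(fn,n,nm,len(S),S.mean(0).round(1),np.degrees(np.arctan2(V[1,1],V[0,1])).round(1),np.round(r_[0],1),np.round(r_[1],1),round(r_[2],1))
f=fs["side"]
C=cloud(f).reshape(-1,3)
S=C[(abs(C[:,0]-590)<25)&(abs(C[:,1]-10)<25)];print("side bench z",np.median(S[:,2]))
```

```text
f0.pkl side np 88 [ 518.2 -107.6    8.5] 102.9 [ 517.6 -107.8] [25.3 61.7] 12.2
f0.pkl side sp 256 [466.3 177.9  13.3] 163.0 [468.1 176.3] [ 16.6 100.7] 75.0
f0.pkl top np 239 [ 516.4 -112.6    8.5] 101.9 [ 516.5 -112.4] [25. 60.] 12.5
f0.pkl top sp 301 [465.3 172.3  14.3] 162.6 [466.  171.9] [ 17.1 100.2] 72.2
f4.pkl side np 86 [ 518.1 -108.2    8.4] 104.6 [ 518.5 -110. ] [24.7 58.8] 13.0
f4.pkl side sp 260 [467.  177.8  13.1] 162.8 [468.3 175.9] [ 15.7 100.1] 73.3
f4.pkl top np 106 [513.1 -96.3   8.3] 138.9 [513.2 -97.9] [24.9 29.7] 12.6
f4.pkl top sp 305 [465.7 172.2  14.2] 162.5 [466.2 173.1] [ 17.5 100.7] 72.8
side bench z -0.1977529838088698
```

Run:
```python
from ov import *
import pickle
fs=pickle.load(open("f4.pkl","rb"))
for n in fs:
    C=cloud(fs[n]).reshape(-1,3)
    S=C[(abs(C[:,0]-562)<26)&(C[:,1]>60)&(C[:,1]<180)&(C[:,2]>8)&(C[:,2]<16)]
    T=S[(S[:,1]<110)&(S[:,2]>10)]; 
    w,V=np.linalg.eigh(np.cov(S[:,:2].T))
    p=np.polyfit(S[:,1],S[:,0],1)
    r=cv2.minAreaRect(T[:,:2].astype(np.float32))
    print(n,len(S),p,"x at y=87",np.polyval(p,87),T.min(0),T.max(0),r,np.median(T[:,2]))
```

```text
side 286 [1.43961368e-02 5.61903907e+02] x at y=87 563.1563710647715 [549.94114203  60.05766648  10.04292422] [578.09748231 109.55181696  12.63279759] ((566.3359985351562, 83.49627685546875), (48.68215560913086, 27.072208404541016), 81.57715606689453) 10.703373056822654
top 434 [-9.85165804e-03  5.63234022e+02] x at y=87 562.3769277301035 [548.51409086  60.04126007  10.01509182] [576.15443472 108.21466785  14.33314757] ((561.8540649414062, 84.03713989257812), (27.54711151123047, 48.20077896118164), 1.2619253396987915) 11.226157205770889
```

```bash
python3 mv.py 516.8 -111.5 1 12.5
```

```text
shift [ 0.7 -1.5 69.5] turn 0.001 | jaw now 12.5 pos [ 517.8 -111.9   70.5] t 7.075 gap 0.653 j7 0.54 F [0.8 0.9 0.1]
```

Emit:
step_arm:
  targets: "0.5 -1 40 0 0.2;0.5 -1 60 0 0.2;0.5 -1 69 0 0.2;0.5 -1 69 0 0.2;0.5 -1 69 0 -1;0.5 -1 69 0 -1;0.5 -1 69 0 -1;0.5 -1 69 0 -1"

```text
time: 8.07
position: [518.4, -111.7, 3.0]
tcp_rot: [1.96, 2.444, 0.013]
wrist_force: [-0.9, 1.2, 5.8]
finger_gap: 0.263
```

```bash
python3 mv.py 516.8 -111.5 100 12.5
python3 - <<'E'
from h import *
f=grab_frame("side"); crop(f,230,120,330,200,7,"pics/s5.png")
E
```

```text
shift [  0.4  -0.3 -97. ] turn 0.001 | jaw now 12.5 pos [ 518.4 -111.7    3. ] t 8.075 gap 0.263 j7 0.59 F [-0.9  1.2  5.8]
```

View pics/s5.png

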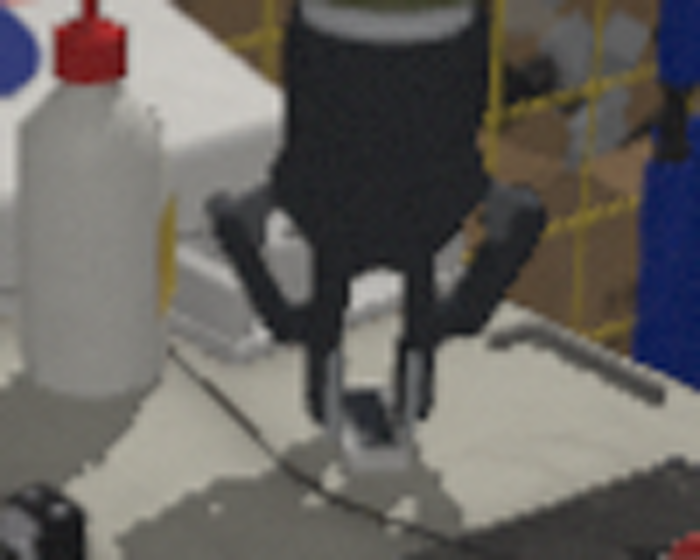

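Emit:
step_arm:
  targets: "0 0 -40 0 -1;0 0 -97 0 -1;0 0 -97 0 -1"

```text
time: 8.5
position: [520.6, -112.6, 105.2]
tcp_rot: [1.956, 2.437, 0.022]
wrist_force: [-0.4, -0.1, -0.6]
finger_gap: 0.263
```

```bash
python3 mv.py 650 80.8 90 -44.7
```

```text
shift [160.9 167.9  18.1] turn 0.999 | jaw now 12.5 pos [ 520.6 -112.6  105.2] t 8.5 gap 0.263 j7 0.52 F [-0.4 -0.1 -0.6]
```

Emit:
step_arm:
  targets: "161 168 0 1 -1;161 168 0 1 -1;161 168 0 1 -1;161 168 0 1 -1;161 168 0 1 -1;161 168 15 1 -1;161 168 18 1 -1;161 168 18 1 -1;161 168 18 1 -1"

```text
time: 9.62
position: [650.3, 80.7, 90.6]
tcp_rot: [2.893, 1.205, 0.033]
wrist_force: [0.6, -0.1, -0.3]
finger_gap: 0.265
```

```bash
python3 mv.py 650 80.8 55 -44.7
python3 - <<'E'
from ov import *
import pickle
f=grab_frame("side");pickle.dump(f,open("f6.pkl","wb")); crop(f,180,160,260,225,9,"pics/s6.png")
f=grab_frame("top"); crop(f,190,100,330,220,5,"pics/t6.png")
E
```

```text
shift [-0.7 -0.8 35.6] turn -0.001 | jaw now -44.8 pos [650.3  80.7  90.6] t 9.625 gap 0.265 j7 -0.7 F [ 0.6 -0.1 -0.3]
```

View pics/s6.png

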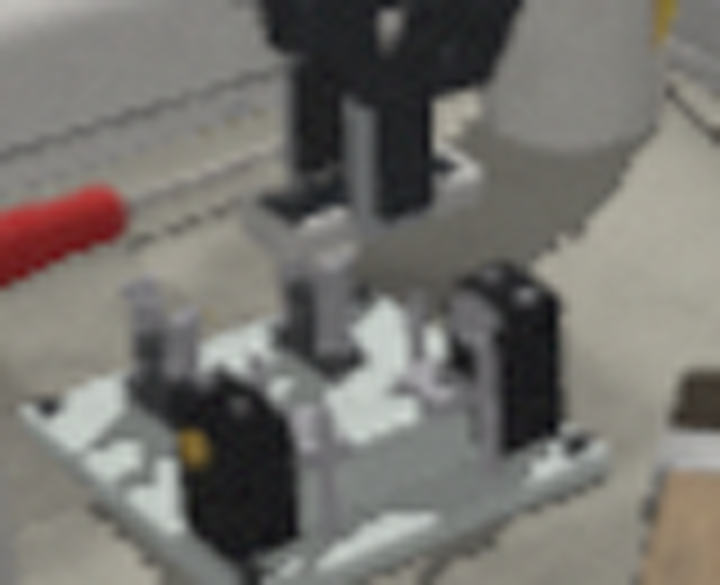

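View pics/t6.png

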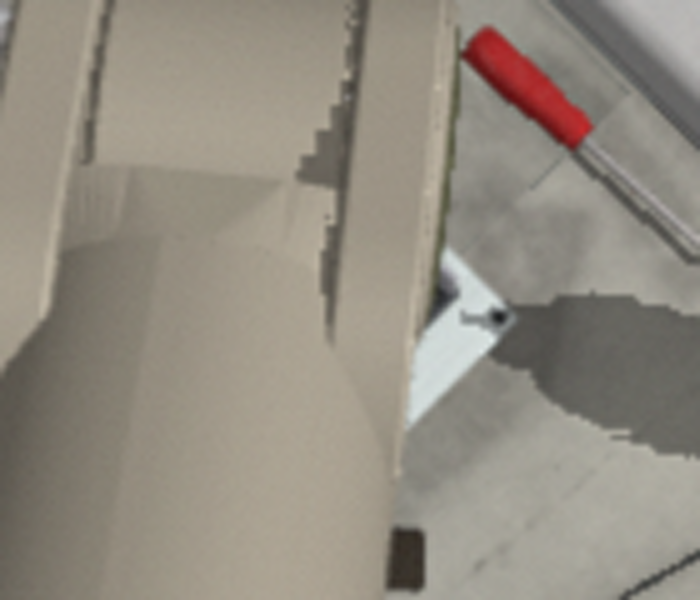

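```bash
cat > plov.py <<'E'
from ov import *
def platebox(cx,cy,cz,th):
    J=(cx,cy,th)
    return [jw(J,[(p[0],p[1],cz+4.25) for p in rect(0,0,25,60,0)]),jw(J,[(p[0],p[1],cz-4.25) for p in rect(0,0,25,60,0)])]
E
python3 - <<'E'
from plov import *
import pickle
f=pickle.load(open("f6.pkl","rb"))
th=np.radians(-44.7)
j=(675.2,59.2,th)
ex=[(p,(0,200,0)) for p in platebox(652.3,83,92,th)]
jigov(f,j,180,160,260,225,9,"pics/ovs6.png",ex)
C=cloud(f).reshape(-1,3)
S=C[(np.hypot(C[:,0]-650,C[:,1]-82)<40)&(C[:,2]>85)&(C[:,2]<103)]
d=S[:,:2]-[650.3,80.7];c,s=np.cos(th),np.sin(th);J=np.c_[c*d[:,0]+s*d[:,1],-s*d[:,0]+c*d[:,1],S[:,2]]
for q in J[np.argsort(J[:,1])][::6]: print(q.round(1),end=" ")
E
```

```text
[  3.  -27.9  95.4] [-11.8 -25.9  89.1] [-12.3 -22.8  90.3] [-11.7 -20.7  95.9] [-12.7 -17.   89.7] [-17.4  -8.4  91.9] [-18.1  -2.5  91.6] [11.1 -0.2 95.8] [12.6  1.5 95.7] [-17.5   2.5  90.5] [ 2.1  5.5 96.1] [ 11.6   7.  103. ] [-18.5   7.9 100.2] [-11.7   9.5  87.8] [11.7 10.1 96.3] [14.5 11.1 95.5] [ 0.6 11.8 96.2] [-8.5 12.3 95. ] [ 6.9 13.1 96.6] [ 9.4 14.3 96. ] [-1.9 16.  96.1] [-0.4 17.7 96. ] [ 5.2 19.5 96.8] [-10.3  21.3  96.2] [-4.7 23.  96.9] [ 9.6 24.7 96.7] [-13.5  26.   94.1] [-15.9  27.6  93.2] [-5.7 28.8 96.8] [-7.9 30.2 95.6] [ 8.  31.1 94.3] [-0.9 31.5 90.6]
```

View pics/ovs6.png

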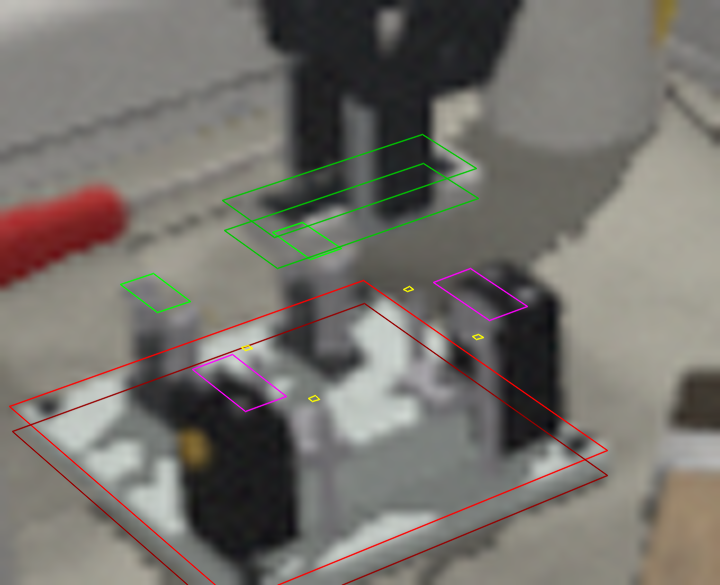

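Run:
```python
from plov import *
import pickle
f=pickle.load(open("f6.pkl","rb"))
th=np.radians(-44.7)
crop(f,202,170,238,195,20,"pics/s6z.png")
j=(673.5,57.5,th)
ex=[(p,(0,255,0)) for p in platebox(650.3,80.7,92,th)]
jigov(f,j,202,170,238,195,20,"pics/ovs6z.png",ex)
```

```text
(no output)
```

View pics/s6z.png

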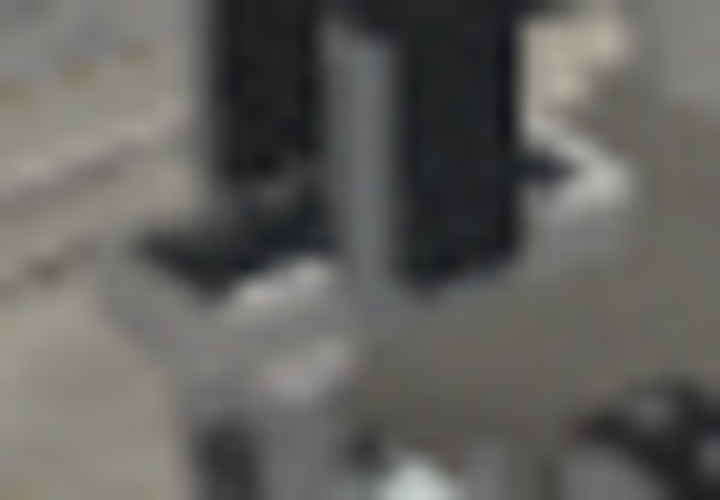

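View pics/ovs6z.png

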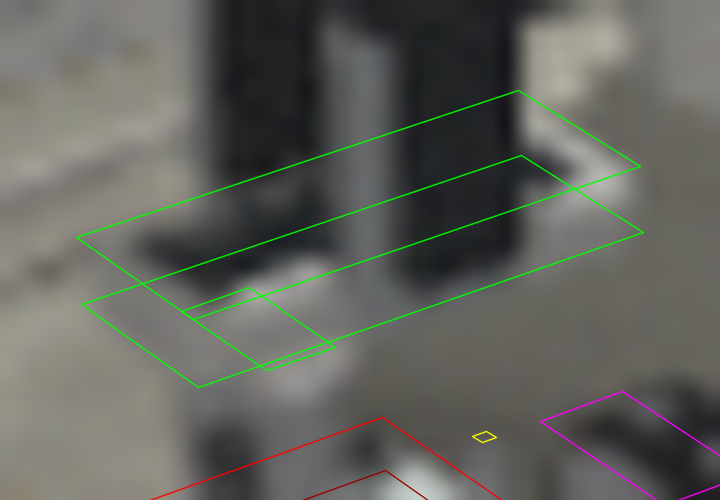

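```bash
cat > fit.py <<'E'
from plov import *
import pickle
from scipy.optimize import least_squares
# edge-localize base-plate outline along normals in grayscale; fit pose
def edgept(g,f,P,Q,n=25,r=4,sgn=1):
    out=[]
    for a in np.linspace(.06,.94,n):
        X=P+(Q-P)*a
        p=w2px(f,X); p2=w2px(f,X+(Q-P)*.01); t=(p2-p)/np.linalg.norm(p2-p); nr=np.array([-t[1],t[0]])
        s=np.arange(-r,r+.01,.25); pts=p+s[:,None]*nr
        prof=cv2.remap(g,pts[:,0].astype(np.float32).reshape(1,-1),pts[:,1].astype(np.float32).reshape(1,-1),cv2.INTER_CUBIC)[0]
        out.append((a,s,prof,p,nr))
    return out
E
python3 - <<'E'
from fit import *
f4=pickle.load(open("f4.pkl","rb"))
j=(672.9,56.9,np.radians(-44.7))
for n in ("top","side"):
    f=f4[n];g=cv2.GaussianBlur(cv2.cvtColor(f["color"],cv2.COLOR_BGR2GRAY).astype(np.float32),(0,0),.6)
    for z in (8,0):
        c=jw(j,rect(0,0,120,116,z))
        for i,nm in enumerate(["-y","+x","+y","-x"]):
            e=edgept(g,f,c[i],c[(i+1)%4])
            off=[];st=[]
            for a,s,prof,p,nr in e:
                d=np.gradient(prof,s); k=np.argmax(abs(d)); off.append(s[k]);st.append(d[k])
            print(n,z,nm,np.round(off,1),"med",np.median(off), "str",np.median(st).round())
E
```

```text
top 8 -y [-3.8 -3.8 -2.  -2.  -2.5 -3.2 -3.  -2.8 -3.   0.2  0.   0.2  0.   0.
  0.5  0.  -0.2  0.2  0.  -0.2  0.2  0.   0.   0.2 -2. ] med 0.0 str -43.0
top 8 +x [-4.  -1.8  0.2  0.5  0.   0.  -3.8 -3.2  0.   0.2 -0.5 -0.2  0.  -0.5
 -0.2 -0.2 -0.5 -0.5 -0.2 -0.2 -0.5 -0.5 -0.2 -0.5 -2. ] med -0.25 str -43.0
top 8 +y [-4.  -3.8 -0.5  0.2  0.  -0.2  0.  -0.2 -0.5 -0.2 -0.2 -0.5 -0.2 -0.2
 -0.8 -0.5  1.5  1.5  1.   1.   1.5 -4.   0.8 -2.5 -4. ] med -0.25 str -39.0
top 8 -x [-2.  -0.2 -0.8 -0.8  0.  -0.2 -0.8 -0.5 -0.2 -0.5 -1.  -0.2 -0.5  3.8
  0.  -0.5 -0.5  1.5  1.   4.  -0.2 -0.8 -0.8 -1.  -2. ] med -0.5 str -50.0
top 0 -y [-4.  -4.  -2.2 -2.  -2.8 -3.2 -3.5 -2.8 -3.2  0.5  0.   0.   0.2 -0.2
 -0.2  0.2 -0.2 -0.2  0.2 -0.2 -0.5  0.   0.  -0.5 -2. ] med -0.25 str -44.0
top 0 +x [-3.  -0.8  0.8  1.2  0.8  0.5 -3.5 -3.   0.5  0.5  0.2  0.   0.5  0.5
 -0.2  0.2  0.2 -4.   0.   0.2  0.2  0.2  0.   0.2 -4. ] med 0.25 str -43.0
top 0 +y [-4.   0.5 -0.2  0.2  0.2  0.8  0.2  0.2  0.5  0.5  0.2  0.5  0.2  0.
  0.   0.2  2.2  2.   1.8  2.  -3.5 -3.5 -1.8 -4.  -4. ] med 0.25 str -45.0
top 0 -x
[... 700 characters left out ...]
2.2  2.8  3.8  3.5 -3.  -3.5 -3.8 -3.  -1.2 -0.8 -1. ] med -1.75 str 39.0
side 0 -y [ 4.  -3.8 -1.2 -1.8 -1.8 -1.2  4.   3.8 -3.8 -3.5 -1.8  0.   1.8  3.2
 -1.8  1.5  1.8  0.   1.2  1.5 -2.2 -1.   1.   0.8  1. ] med 0.0 str -29.0
side 0 +x [-1.5 -4.  -3.8 -4.   4.   1.   1.2  2.2  2.   2.2 -2.5 -0.8 -1.2 -2.
 -1.2 -0.8  4.   1.2  0.8 -2.5 -3.2 -4.  -4.   0.   0.2] med -0.75 str 23.0
side 0 +y [-1.  -1.2 -1.2 -1.8 -1.8 -1.2 -1.  -1.  -1.8  2.5  2.  -1.5 -1.8 -1.5
 -1.5 -3.8 -4.  -3.5 -3.5 -4.  -4.  -4.  -3.5 -3.2 -3.2] med -1.75 str -27.0
side 0 -x [-4.  -3.8 -2.8  1.  -1.2 -4.  -2.2 -2.5 -2.  -2.2 -2.5 -2.  -4.   2.5
  2.5  2.5  3.8  4.   3.8  3.2 -1.2 -2.  -2.5 -4.  -3.2] med -2.0 str -25.0
```

Emit:
step_arm:
  targets: "0 0 20 0 -1;0 0 35 0 -1;0 0 35 0 -1;0 0 35 0 -1"

```text
time: 10.22
position: [651.1, 80.7, 55.5]
tcp_rot: [2.893, 1.205, 0.032]
wrist_force: [0.1, -0.3, 0.8]
finger_gap: 0.268
```

```bash
python3 mv.py 650 80.8 55 -44.7
python3 - <<'E'
from plov import *
import pickle
f=grab_frame("side");pickle.dump(f,open("f7.pkl","wb")); crop(f,195,175,250,220,14,"pics/s7.png")
j=(672.9,56.5,np.radians(-44.7))
s=monitor.sense();print(s["position"],s["tcp_rot"])
p=s["position"]
jigov(f,j,195,175,250,220,14,"pics/ovs7.png",[(q,(0,255,0)) for q in platebox(p[0],p[1],p[2]+1.5,j[2])])
E
```

```text
shift [-0.7 -0.9  0.5] turn -0.002 | jaw now -44.8 pos [651.1  80.7  55.5] t 10.225 gap 0.268 j7 -0.68 F [ 0.1 -0.3  0.8]
[651.42797367  80.71325314  55.97705905] [2.89251297 1.20472227 0.03347011]
```

View pics/s7.png

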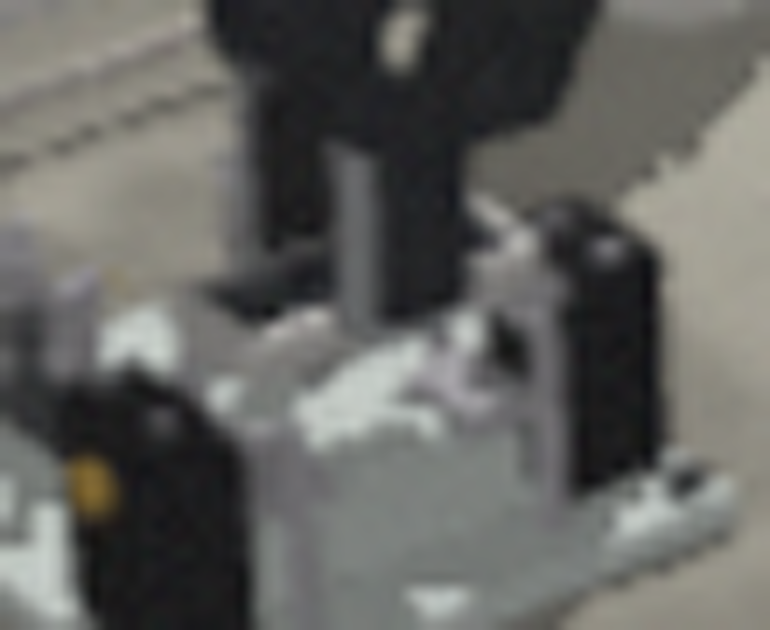

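View pics/ovs7.png

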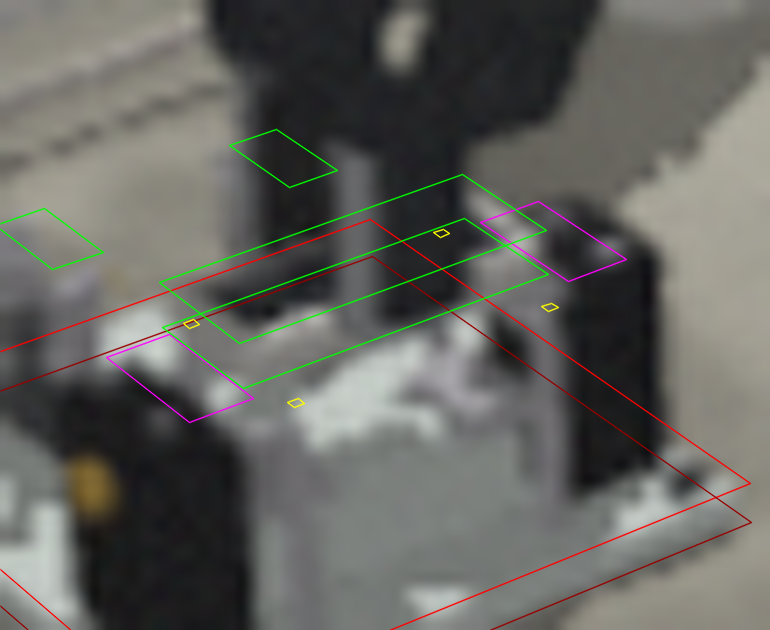

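Emit:
step_arm:
  targets: "-0.7 -0.4 2 0 -1;-0.7 -0.4 4 0 -1;-0.7 -0.4 4 0 -1"

```text
time: 10.65
position: [650.6, 80.6, 51.8]
tcp_rot: [2.893, 1.205, 0.033]
wrist_force: [0.1, 0.5, -0.4]
finger_gap: 0.264
```

```bash
cat > st.py <<'E'
from h import *
J=(672.9,56.5,np.radians(-44.7))
def st(px=0,py=0):
    s=monitor.sense();p=s["position"];c,t=np.cos(J[2]),np.sin(J[2]);d=p[:2]-J[:2]
    R=Ro.from_rotvec(s["tcp_rot"]).as_matrix()
    rot=lambda v:np.array([c*v[0]+t*v[1],-t*v[0]+c*v[1],v[2]]).round(2)
    print("t",round(s["time"],2),"jig xy",round(c*d[0]+t*d[1],2),round(-t*d[0]+c*d[1],2),"z",p[2].round(2),"F(jig)",rot(s["wrist_force"]),"M(jig)",rot(s["wrist_torque"]),"tilt(jig)",rot(R[:,2]),"gap",round(s["finger_gap"],3),"jaw",np.degrees(np.arctan2(R[1,1],R[0,1])).round(1))
if __name__=="__main__": st()
E
python3 st.py
```

```text
t 10.65 jig xy -32.75 1.44 z 51.85 F(jig) [-0.31  0.46 -0.36] M(jig) [-0.07  0.03 -0.01] tilt(jig) [ 0.02  0.02 -1.  ] gap 0.264 jaw -44.8
```

Emit:
step_arm:
  targets: "0 0 1.5 0 -1;0 0 3 0 -1;0 0 3 0 -1"

```text
time: 11.02
position: [650.6, 80.6, 48.7]
tcp_rot: [2.893, 1.205, 0.033]
wrist_force: [-0.1, -0.3, -0.0]
finger_gap: 0.268
```

```bash
python3 st.py
```

```text
t 11.03 jig xy -32.77 1.41 z 48.67 F(jig) [ 0.11 -0.24 -0.02] M(jig) [-0.02  0.03 -0.  ] tilt(jig) [ 0.02  0.02 -1.  ] gap 0.268 jaw -44.8
```

Emit:
step_arm:
  targets: "0 0 1.5 0 -1;0 0 3 0 -1;0 0 4 0 -1;0 0 4 0 -1"

```text
time: 11.52
position: [651.5, 80.5, 45.9]
tcp_rot: [2.892, 1.204, 0.036]
wrist_force: [-1.4, -1.1, 7.5]
finger_gap: 0.261
```

```bash
python3 st.py;python3 - <<'E'
from plov import *
f=grab_frame("side"); crop(f,195,175,250,220,14,"pics/s8.png")
E
```

```text
t 11.53 jig xy -32.05 2.0 z 45.89 F(jig) [-0.21 -1.74  7.52] M(jig) [-0.23  0.12  0.03] tilt(jig) [ 0.02  0.02 -1.  ] gap 0.261 jaw -44.8
```

View pics/s8.png

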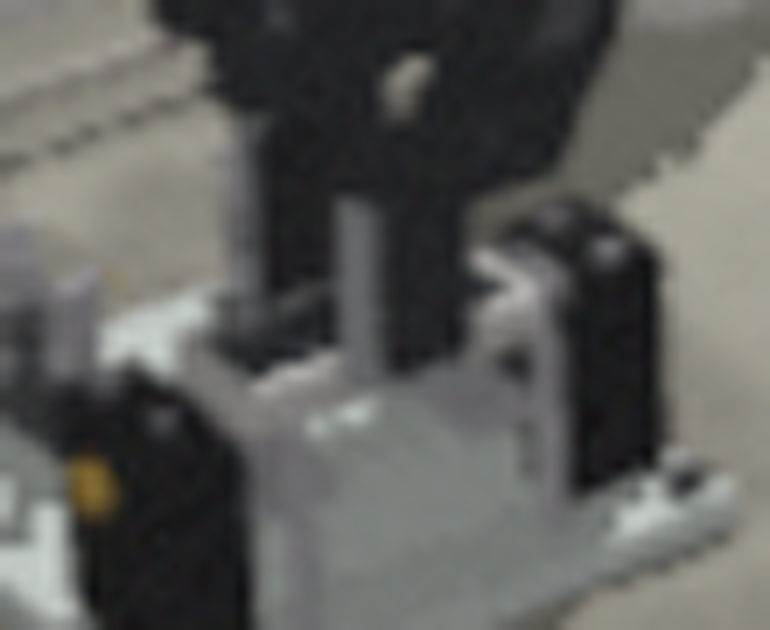

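Emit:
step_arm:
  targets: "-0.3 -0.3 3 0 -1;-0.3 -0.3 5 0 -1;-0.3 -0.3 7 0 -1;-0.3 -0.3 9 0 -1;-0.3 -0.3 9 0 -1"

```text
time: 12.2
position: [650.6, 79.8, 35.8]
tcp_rot: [2.892, 1.204, 0.033]
wrist_force: [-0.7, -2.8, -3.0]
finger_gap: 0.265
```

```bash
python3 st.py
```

```text
t 12.2 jig xy -32.21 0.85 z 35.83 F(jig) [ 1.46 -2.47 -2.96] M(jig) [-0.32 -0.16 -0.  ] tilt(jig) [ 0.02  0.02 -1.  ] gap 0.265 jaw -44.8
```

Emit:
step_arm:
  targets: "0 0 1.5 0 -1;0 0 3 0 -1;0 0 3 0 -1"

```text
time: 12.58
position: [650.7, 79.8, 34.5]
tcp_rot: [2.893, 1.204, 0.034]
wrist_force: [-7.6, -1.8, 15.1]
finger_gap: 0.267
```

```bash
python3 st.py
```

```text
t 12.57 jig xy -32.14 0.94 z 34.46 F(jig) [-4.13 -6.59 15.11] M(jig) [-1.58  1.05 -0.03] tilt(jig) [ 0.02  0.02 -1.  ] gap 0.267 jaw -44.8
```

Emit:
step_arm:
  targets: "0 0 0 0 -0.1;0 0 0 0 -0.1;0 0 0 0 -0.1;0 0 -30 0 -0.1;0 0 -70 0 -0.1;0 0 -90 0 -0.1;0 0 -90 0 -0.1"

```text
time: 13.45
position: [649.6, 79.8, 125.8]
tcp_rot: [2.893, 1.204, 0.038]
wrist_force: [0.7, -0.6, -0.3]
finger_gap: 0.449
```

```bash
python3 st.py;python3 - <<'E'
from plov import *
import pickle
f=grab_frame("side"); crop(f,185,170,250,225,11,"pics/s9.png")
pickle.dump(f,open("f9.pkl","wb"))
E
```

```text
t 13.45 jig xy -32.96 0.18 z 125.79 F(jig) [ 0.9   0.11 -0.27] M(jig) [-0.    0.01 -0.04] tilt(jig) [ 0.02  0.02 -1.  ] gap 0.449 jaw -44.8
```

View pics/s9.png

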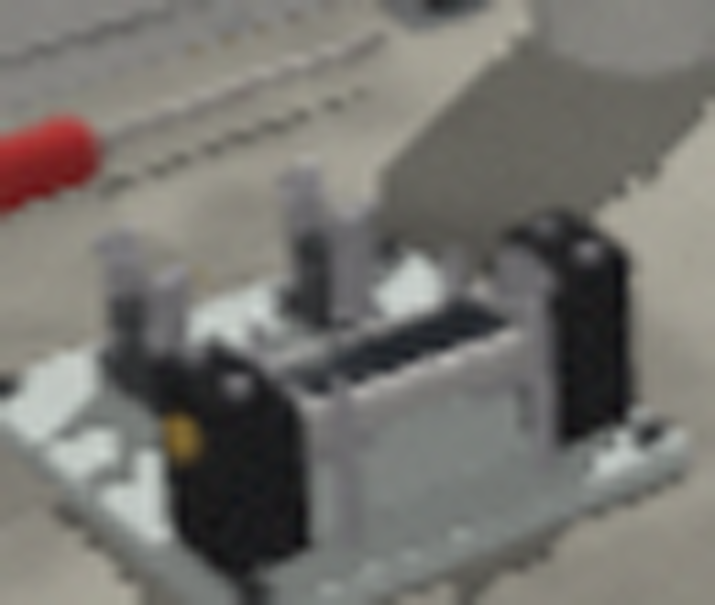

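```bash
python3 mv.py 466.2 172 100 -106.5
```

```text
shift [ -63.6 -194.7   20.1] turn 1.077 | jaw now -44.8 pos [648.7  79.9 124.2] t 13.5 gap 0.448 j7 -0.71 F [ 0.7 -0.  -0.9]
```

Emit:
step_arm:
  targets: "-63.6 -194.7 0 1.077 0;-63.6 -194.7 0 1.077 0;-63.6 -194.7 0 1.077 0;-63.6 -194.7 10 1.077 0;-63.6 -194.7 30 1.077 0;-63.6 -194.7 50 1.077 0;-63.6 -194.7 50 1.077 0;-63.6 -194.7 50 1.077 0"

```text
time: 14.5
position: [466.9, 171.7, 70.0]
tcp_rot: [-3.106, 0.445, -0.035]
wrist_force: [0.1, -0.6, -0.3]
finger_gap: 0.5
```

```bash
python3 mv.py 466.2 172 4 -106.5;python3 - <<'E'
from plov import *
import pickle
fs={n:grab_frame(n) for n in("side","top")};pickle.dump(fs,open("f10.pkl","wb"))
crop(fs["side"],250,150,350,270,5,"pics/s10.png"); crop(fs["top"],170,120,310,280,4,"pics/t10.png")
E
```

```text
shift [-2.2  0.4 66. ] turn 0.003 | jaw now -106.3 pos [466.9 171.7  70. ] t 14.5 gap 0.5 j7 -2.01 F [ 0.1 -0.6 -0.3]
```

View pics/s10.png

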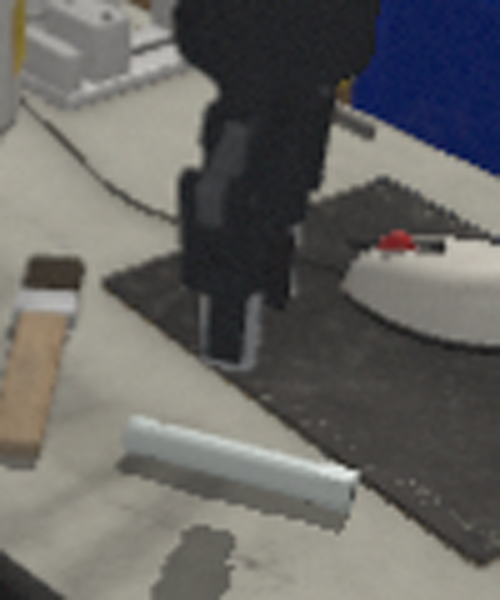

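View pics/t10.png

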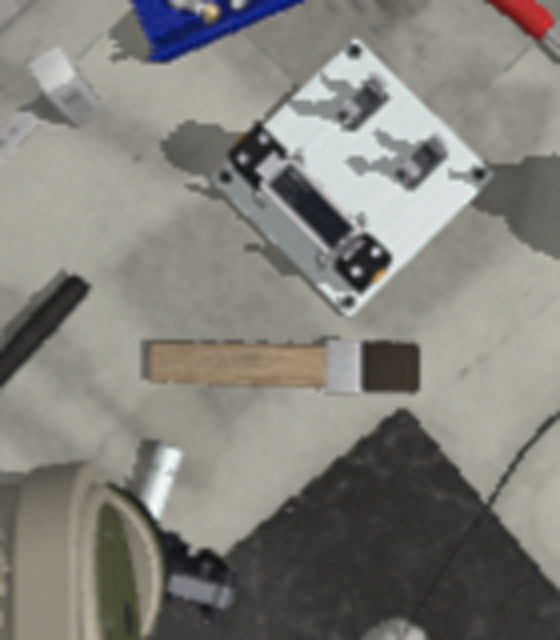

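Emit:
step_arm:
  targets: "-2.2 0.4 40 0 -0.25;-2.2 0.4 58 0 -0.25;-2.2 0.4 66 0 -0.25;-2.2 0.4 66 0 -0.25;-2.2 0.4 66 0 -1;-2.2 0.4 66 0 -1;-2.2 0.4 66 0 -1;-2.2 0.4 66 0 -1"

```text
time: 15.6
position: [467.5, 172.7, 5.6]
tcp_rot: [-3.103, 0.447, -0.039]
wrist_force: [-1.2, -0.6, 6.8]
finger_gap: 0.157
```

```bash
python3 mv.py 466.2 172 4 -106.5;python3 - <<'E'
from plov import *
import pickle
f=grab_frame("side");pickle.dump(f,open("f11.pkl","wb"))
crop(f,250,190,340,260,8,"pics/s11.png")
E
```

```text
shift [-1.1  1.   1.6] turn 0.002 | jaw now -106.4 pos [467.5 172.7   5.6] t 15.6 gap 0.157 j7 -1.92 F [-1.2 -0.6  6.8]
```

View pics/s11.png

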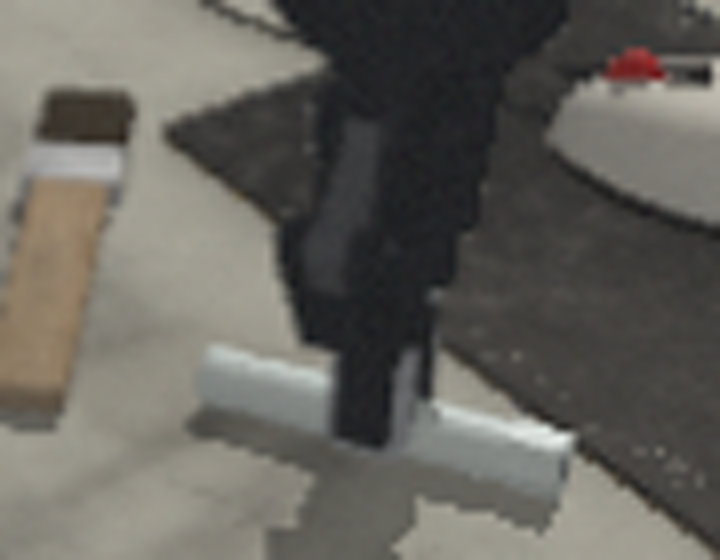

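Emit:
step_arm:
  targets: "0 0 -40 0 -1;0 0 -95 0 -1;0 0 -110 0 -1;0 0 -110 0 -1"

```text
time: 16.15
position: [465.2, 173.1, 116.4]
tcp_rot: [-3.101, 0.446, -0.04]
wrist_force: [-0.8, 0.0, 0.3]
finger_gap: 0.157
```

```bash
python3 mv.py 697.1 33.5 85 -44.7
```

```text
shift [261.   69.   36.9] turn -1.076 | jaw now -106.3 pos [465.2 173.1 116.4] t 16.15 gap 0.157 j7 -2.07 F [-0.8  0.   0.3]
```

Emit:
step_arm:
  targets: "261 69 0 -1.076 -1;261 69 0 -1.076 -1;261 69 0 -1.076 -1;261 69 0 -1.076 -1;261 69 0 -1.076 -1;261 69 5 -1.076 -1;261 69 25 -1.076 -1;261 69 37 -1.076 -1;261 69 37 -1.076 -1;261 69 37 -1.076 -1"

```text
time: 17.4
position: [697.1, 34.1, 85.2]
tcp_rot: [2.894, 1.207, 0.042]
wrist_force: [0.7, -0.4, -0.9]
finger_gap: 0.153
```

```bash
python3 st.py; python3 mv.py 697.1 33.5 48 -44.7;python3 - <<'E'
from plov import *
import pickle
f=grab_frame("side");pickle.dump(f,open("f12.pkl","wb"))
crop(f,180,150,250,215,10,"pics/s12.png")
E
```

```text
t 17.4 jig xy 32.98 1.09 z 85.16 F(jig) [ 0.75  0.21 -0.9 ] M(jig) [-0.08  0.01  0.02] tilt(jig) [ 0.02  0.02 -1.  ] gap 0.153 jaw -44.7
shift [-1.3 -0.2 37.1] turn -0.001 | jaw now -44.7 pos [697.1  34.1  85.2] t 17.4 gap 0.153 j7 -0.62 F [ 0.7 -0.4 -0.9]
```

View pics/s12.png

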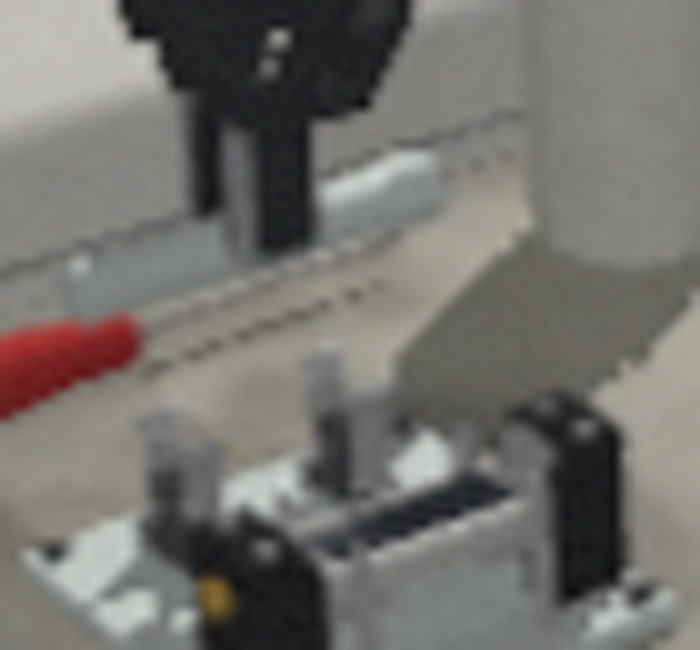

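Emit:
step_arm:
  targets: "-1 0.3 20 0 -1;-1 0.3 37 0 -1;-1 0.3 43 0 -1;-1 0.3 43 0 -1"

```text
time: 17.95
position: [697.6, 33.6, 41.7]
tcp_rot: [2.894, 1.207, 0.041]
wrist_force: [-0.3, -0.1, -0.1]
finger_gap: 0.153
```

```bash
python3 st.py
python3 - <<'E'
from plov import *
import pickle
f=grab_frame("side");pickle.dump(f,open("f13.pkl","wb"))
crop(f,185,165,245,210,12,"pics/s13.png")
E
```

```text
t 17.95 jig xy 33.65 1.05 z 41.72 F(jig) [-0.18 -0.3  -0.12] M(jig) [-0.02  0.03  0.  ] tilt(jig) [ 0.01  0.02 -1.  ] gap 0.153 jaw -44.7
```

View pics/s13.png

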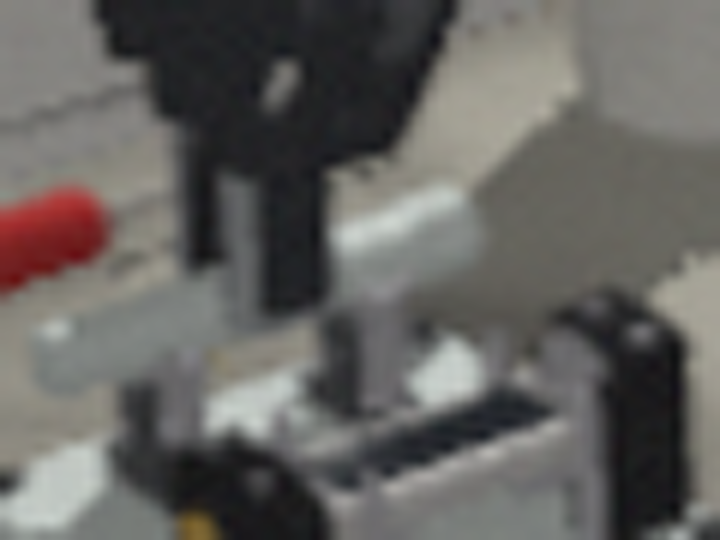

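Emit:
step_arm:
  targets: "-0.3 -0.3 3 0 -1;-0.3 -0.3 6 0 -1;-0.3 -0.3 8 0 -1;-0.3 -0.3 10 0 -1;-0.3 -0.3 10 0 -1"

```text
time: 18.62
position: [698.6, 34.9, 33.5]
tcp_rot: [2.894, 1.209, 0.047]
wrist_force: [-0.2, 4.2, 1.8]
finger_gap: 0.157
```

```bash
python3 st.py
```

```text
t 18.62 jig xy 33.49 2.76 z 33.51 F(jig) [-3.12  2.86  1.77] M(jig) [0.49 0.66 0.1 ] tilt(jig) [ 0.02  0.03 -1.  ] gap 0.157 jaw -44.7
```

Emit:
step_arm:
  targets: "-1 0 2 0 -1;-1 0 4 0 -1;-1 0 4 0 -1"

```text
time: 19.0
position: [697.8, 34.3, 29.7]
tcp_rot: [2.894, 1.21, 0.046]
wrist_force: [-3.6, 2.7, 5.5]
finger_gap: 0.157
```

```bash
python3 st.py
```

```text
t 19.0 jig xy 33.29 1.78 z 29.74 F(jig) [-4.5  -0.61  5.55] M(jig) [-0.21  1.07  0.34] tilt(jig) [ 0.02  0.03 -1.  ] gap 0.157 jaw -44.6
```

Near the expected seated height (29.6). Press a little more to confirm the stop.

Emit:
step_arm:
  targets: "0 0 1 0 -1;0 0 2 0 -1;0 0 2 0 -1"

```text
time: 19.38
position: [697.9, 34.3, 29.6]
tcp_rot: [2.895, 1.21, 0.047]
wrist_force: [-9.0, 3.2, 15.5]
finger_gap: 0.155
```

```bash
python3 st.py
python3 - <<'E'
from plov import *
f=grab_frame("side")
crop(f,185,165,245,210,12,"pics/s14.png")
E
```

```text
t 19.38 jig xy 33.33 1.82 z 29.57 F(jig) [-8.65 -4.04 15.49] M(jig) [-0.87  1.85  0.24] tilt(jig) [ 0.02  0.03 -1.  ] gap 0.155 jaw -44.6
```

View pics/s14.png

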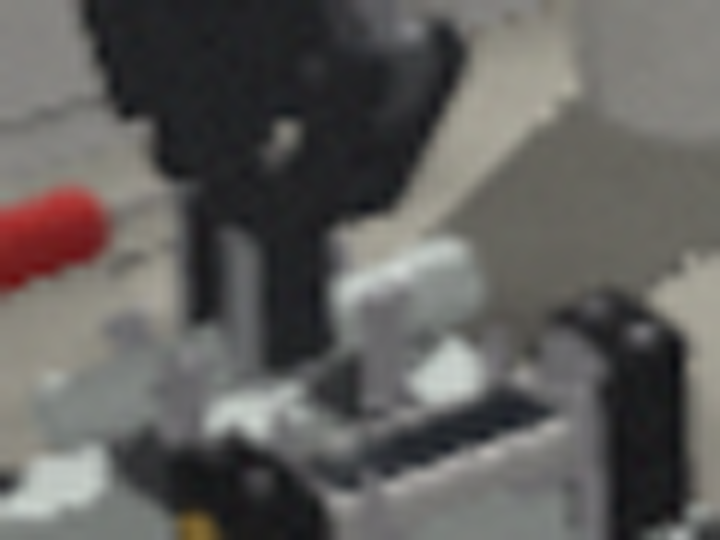

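Hard stop; the spindle is inside both clips. Release and withdraw.

Emit:
step_arm:
  targets: "0 0 0 0 -0.3;0 0 0 0 -0.3;0 0 0 0 -0.3;0 0 -30 0 -0.3;0 0 -80 0 -0.3;-60 -60 -130 0 -0.3;-120 -180 -150 0 -0.3;-150 -250 -150 0 -0.3;-150 -300 -150 0 -0.3;-150 -300 -150 0 -0.3;-150 -300 -150 0 -0.3"

```text
time: 20.8
position: [372.4, 138.1, 171.0]
tcp_rot: [2.894, 1.213, 0.048]
wrist_force: [0.2, 0.3, 0.8]
finger_gap: 0.351
```

```bash
python3 st.py
python3 - <<'E'
from plov import *
import pickle
fs={n:grab_frame(n) for n in("side","top")};pickle.dump(fs,open("f15.pkl","wb"))
crop(fs["side"],180,155,255,225,10,"pics/s15.png")
cv2.imwrite("pics/t15.png",cv2.resize(fs["top"]["color"],(800,600)))
crop(fs["top"],215,110,305,205,6,"pics/t15z.png")
f0=pickle.load(open("f0.pkl","rb"))
th=np.radians(-44.7);c,s=np.cos(th),np.sin(th)
for n in fs:
    C=cloud(fs[n]).reshape(-1,3);d=C[:,:2]-[672.9,56.5];J=np.c_[c*d[:,0]+s*d[:,1],-s*d[:,0]+c*d[:,1],C[:,2]]
    P=J[(abs(J[:,0]+33)<16)&(abs(J[:,1])<34)&(J[:,2]>37)&(J[:,2]<43)]
    P=P[(abs(P[:,0]+33)<11)&(abs(P[:,1])<25)]
    A=np.c_[P[:,0]+33,P[:,1],np.ones(len(P))];print(n,"plate plane",len(P),np.linalg.lstsq(A,P[:,2],rcond=None)[0].round(3))
    S=J[(abs(J[:,0]-33)<11)&(abs(J[:,1])<62)&(J[:,2]>33)&(J[:,2]<46)]
    M=S[abs(S[:,1])<15]
    print("spindle y ext",S[:,1].min().round(1),S[:,1].max().round(1),"top z by y",[np.percentile(S[abs(S[:,1]-y)<5][:,2],90).round(1) for y in(-45,-35,-12,0,12,35,45)],"x",[S[abs(S[:,1]-y)<5][:,0].mean().round(1) for y in(-45,-35,-12,0,12,35,45)])
E
```

```text
t 20.8 jig xy -271.02 -153.37 z 171.05 F(jig) [-0.07  0.35  0.85] M(jig) [-0.03  0.07 -0.03] tilt(jig) [ 0.01  0.03 -1.  ] gap 0.351 jaw -44.5
side plate plane 99 [ 1.0000e-02 -1.0000e-03  3.9936e+01]
spindle y ext -48.5 52.1 top z by y [np.float64(39.5), np.float64(39.4), np.float64(39.7), np.float64(39.4), np.float64(39.7), np.float64(40.3), np.float64(39.8)] x [np.float64(30.2), np.float64(30.8), np.float64(31.2), np.float64(28.3), np.float64(29.7), np.float64(31.4), np.float64(27.4)]
top plate plane 209 [-5.0000e-03  2.0000e-03  4.0171e+01]
spindle y ext -49.2 51.3 top z by y [np.float64(41.1), np.float64(39.8), np.float64(40.3), np.float64(40.8), np.float64(41.1), np.float64(39.8), np.float64(40.7)] x [np.float64(32.6), np.float64(32.5), np.float64(32.8), np.float64(32.5), np.float64(32.0), np.float64(32.1), np.float64(31.7)]
```

View pics/s15.png

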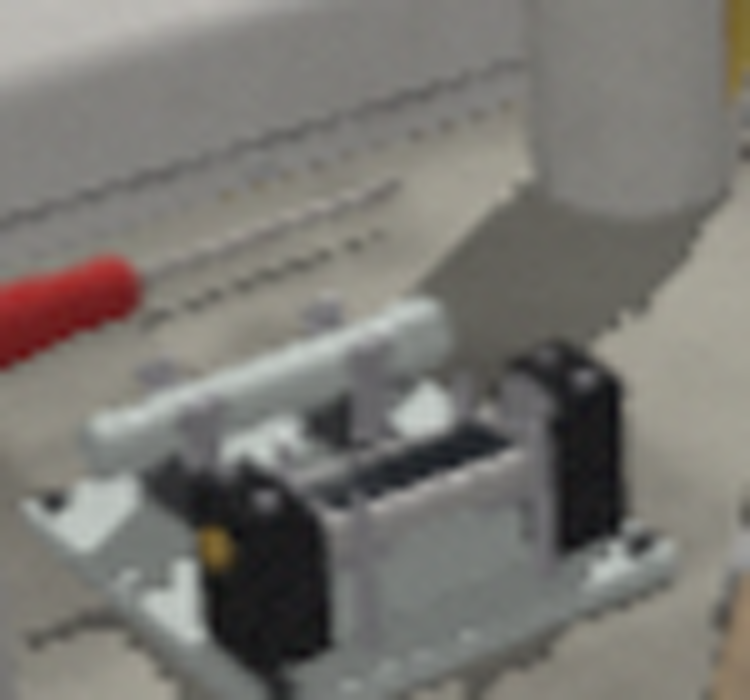

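View pics/t15.png

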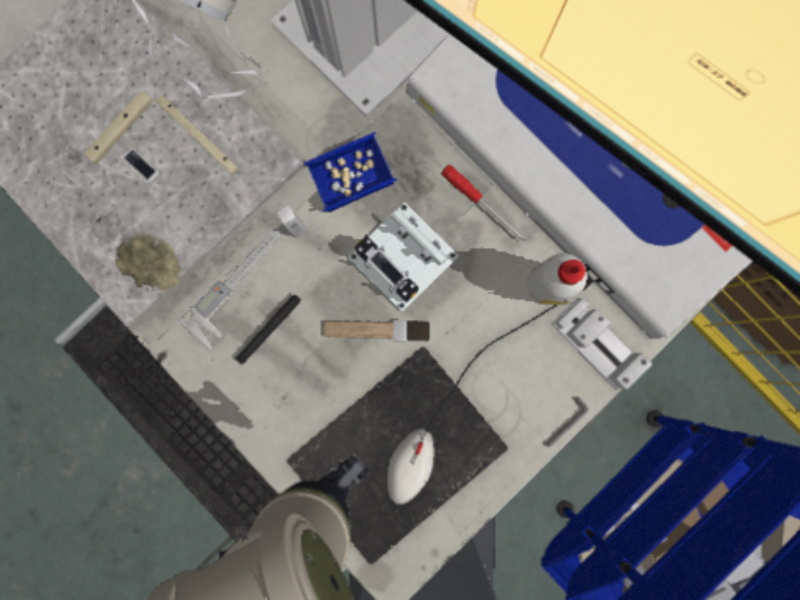

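View pics/t15z.png

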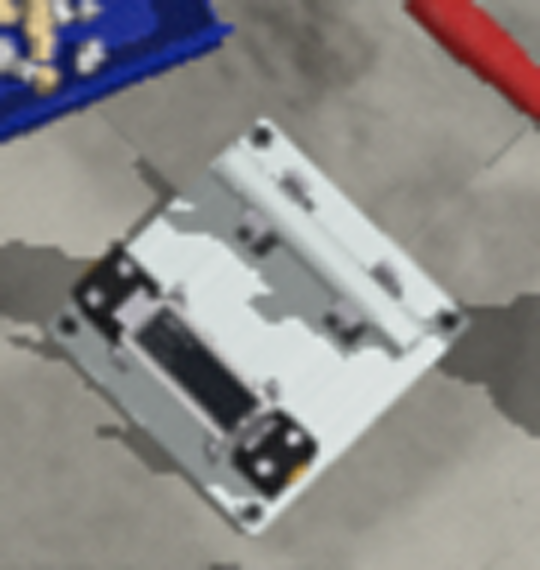

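```bash
python3 -c "
from plant import order; print(order.job_done())"
```

```text
the job is handed in; nothing more can be done
None
```

The jig is set up and the job is handed in, at about 21 s of the 72 s allowed.

- **Brush:** I lifted it off the towers and laid it flat on the bench between the jig and the mat. It is clear of the jig, with its middle about 115 mm from the jig's centre.
- **Nameplate:** I pressed it past the catches. The upward force rose to 7.5 N, then turned to a 3 N downward pull as they snapped over, and the plate stopped hard on the nest floor. The last depth pictures put its top at 39.9 mm (side) and 40.2 mm (top), against the 40.0 mm expected, with tilt of 0.01 rad or less.
- **Spindle:** I pressed it into both clips until it stopped hard at 15 N. Its top now measures about 40 mm, as it should when seated, and it sits 1 to 2 mm off centre along the clips, inside the 7 mm allowed.
- **Other things on the bench:** the last top picture shows none of them visibly moved. I judged this by eye and did not measure it.

**Checks that disagreed:**
- **Camera positions:** side-camera depth points sat 2 to 4 mm from the top camera's. I think that is because it only sees the near faces, so I worked from the top camera and the contact forces.
- **Tool tilt:** the tool leaned a little more over the run, to about 0.03 rad. The seated nameplate and spindle still measured level.

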